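# Chock a capacitor on a tilted assembly plate before letting go of it

## Robot

A 6-joint arm with a two-finger parallel gripper is mounted at the origin on the work surface. World frame = base frame: x ahead of the robot, y to its left, z up, the work surface at z = 0. Lengths are in m, angles in rad, forces in N, time in s.
With the tool pointing down it reaches from about 0.35 to 0.725 m from the base axis. Payload 4.3 kg.
Tool frame: the origin (TCP) lies on the centre line of the jaws, within the pads' length; the fingertips stand 22 mm ahead of it and the grasp point (between the pads) lies 3 mm ahead of it (bot.tips_ahead is the z of the fingertips in the tool frame, in m); z points along the fingers, y is the direction in which the jaws open and shut (so a half turn about z gives the same grasp; the last joint's range is limited). The gripper opens to 85 mm and grips with 20 to 120 N. Pads are 22 mm wide; open, the fingers measure 114 mm over their backs; the gripper's body (76 mm by 85 mm) begins 54 mm behind the grasp point. The pads swing forward as they close: fully open they stand 13 mm farther back than shut.
Start: joints at [1.038, 0.377, 0.081, 1.274, 0, 1.46], TCP at [0.236, 0.524, 0.217] pointing down, gripper open.
Joint ranges: [-2.72, 2.72], [-0.84, 1.66], [-1.02, 1.22], [-1.77, 2.12], [-1.37, 1.28], [-3.14, 3.14]. Speed limits (rad/s): [2.57, 2.57, 3.14, 3.14, 3.14, 3.14].

## Interface

Orientations are given as [roll, pitch, yaw] about the fixed x, y, z axes, in that order (R = Rz(yaw) Ry(pitch) Rx(roll)).
In Python, from rig import bot, imaging gives the robot as it stands. The module is installed in compiled form; this text tells all that it offers.
- The arm moves only by the shell command python3 -m creep 'ROWS' [OPENING]. ROWS is JSON, a list of rows, each an object with "travel": the shift along the world's x, y, z in units of 0.2 m (1.0 is 0.2 m), a list of three; "delta_rot": the turn, a rotation vector about the world's x, y, z in units of 180 degrees (1.0 is 180 degrees), a list of three. In form: [{"travel": [dx, dy, dz], "delta_rot": [wx, wy, wz]}, ...]. A call has 1 to 12 rows; each row shifts and turns the commanded pose from where the row before left it; what a row does not reach is not made up. A row lasts 1/10 s, in which the tool goes at most 50 mm and 8.59 degrees, less where a joint would pass 70% of its speed; a pose out of reach is approached as far as the arm can. A call with a number of a shift or a turn outside -1 to 1 is refused whole. A call with a gripper value outside its range is refused whole. OPENING is the opening in per cent of the stroke, from 0 (shut) to 100 (fully open), set as the call begins (- or left out, the last holds). The fingers move at their own pace and stop on an object; the grip force is fixed at half the most. Time passes only in rows, so rows that do not move let the fingers close. It gives the time, the measured TCP pose, the force and the opening at its end, in the units of the state.
- bot.state(): the state, without advancing time (a new reading comes with each control period).
- imaging.get_image(name): name is "side" or "top"; returns a dict with "img" (400x640x3 uint8, red, green, blue), "range_z" (400x640 float32, m along the optical axis (not along the pixel's ray), 0 where there is no reading), "intrinsics" (3x3 intrinsics, pixels), "distortion" ([k1, k2, p1, p2, k3] as OpenCV has them; the pictures are not rectified), "position" and "attitude" of the camera in the world. Camera axes: x right, y up, looking along -z (the intrinsics and any distortion apply to the point x, -y, -z); pixel columns grow to the right and rows downward; lengths in m; the calibration is good to about 2 mm. A picture is of the moment at which its call begins.
- bot.job_done(): hands the job in, once; it reports no verdict.
The state is a dict: "time": time; "joint_pos": joint angles; "qd": joint speeds; "joint_efforts": joint torques, N m; "tool_pos": TCP position; "ee_rot": TCP orientation; "ft_force": force on the tool from outside, world axes, zero at the start; "moment": the same for the moment, N m; "opening": opening from 0.0 (shut) to 1.0 (fully open).
Only numpy, scipy, OpenCV 4.12 (cv2) and the standard library are available. Lean on these libraries where they do the work, as an engineer would, in place of code of your own. Each camera call takes 0.05 s, during which the arm holds its last target.

## Task

Lay the big capacitor in its painted outline on the sloping plate, terminals towards the terminal block, so that it cannot roll down. First set the two rubber wedges on the bare plate, one under each half of the capacitor on its downhill side, thin edges uphill; then lower the capacitor gently against both wedges, and let go only once it rests on the plate, up against them. Leave the other things on the bench where they are.

Things in the scene. Friction and masses are not known exactly. Their poses are not given: they have to be found in the camera images.
- plate: bare aluminium plate on a fixed stand, tilted 0.17 rad, low edge nearest the robot, turned a little on the bench. Origin: on its upper surface at the centre of the painted outline (dark lines, 60 mm along the slope by 150 mm across), 56 mm above the bench. x points uphill along the surface, y across towards the terminal block, z out of it. It reaches x = -107 to +163 mm, y = -150 to +150 mm
- terminal_block (a point): grey five-way terminal block fixed on the plate beside the outline; this point is the middle of its wired face, 10 mm above the plate. Block: plate x = -47 to +47, y = 114 to 138 mm, 25 mm high. The rest of the plate is bare up to x = 70 mm; a circuit board with parts up to 40 mm high fills x = 72 to 152 mm. Axes as the plate's
- capacitor_mid (a point): big grey capacitor, a cylinder 50 mm in diameter and 130 mm long, about 0.4 kg, rolls easily, on its side in a white cradle. Point on its axis at mid-length, 37 mm above the bench; x runs along the axis to the terminal end. On the plate its axis is 25 mm above the surface
- capacitor_terminals (a point): centre of the capacitor's end with the two screw terminals (they stand out 6 mm), on its axis 65 mm from the middle
- capacitor: the same capacitor, origin at its middle. Its fixed white cradle has a base 150 x 86 mm, 6 mm thick, and two V supports 31 mm high, each 20 mm thick, centred 47 mm either side of the middle; the 74 mm between them is free for fingers across the can
- wedge_a: first of two equal black rubber wedges (30 g), on a 3 mm thick grey mat: 48 mm long, 28 mm wide, 24 mm high. Origin: centre of the underside; x along its length to the thin toe (1.5 mm high, at +24 mm), z up. The face rises at 30.6 degrees to a flat top from x = -14 to the upright back at -24 mm
- wedge_b: second wedge, equal to the first; either may go at either end. With a wedge flat on the plate, toe straight uphill, the capacitor lying on the plate touches its face when the capacitor's axis is 33.4 mm uphill of the wedge's origin (43.4 mm uphill of its mid point)
- wedge_a_mid (a point): point to grasp wedge a, across its 28 mm width: 10 mm behind its centre and 12 mm above its underside (half-way up); axes as the wedge's
- wedge_b_mid (a point): the same point of wedge b
- screwdriver: screwdriver, 150 mm long, black handle, lying along the far edge of the grey mat beyond the wedges; bystander; origin on its underside
- jar: glass jar with steel lid, 48 mm across, 60 mm high, standing; bystander; origin on its underside
- tape: roll of paper tape, 64 mm across, 19 mm high, lying flat; bystander; origin on its underside
- heatsink: small finned aluminium heatsink, 50 x 40 x 27 mm; bystander; origin on its underside
- transformer: small transformer, 44 x 36 x 46 mm, standing; bystander; origin on its underside
Not all that is in view belongs to the job. What is shaped like the wedge_b but red is not meant. What is shaped like the wedge_a but pink is not meant.

How it is judged:
On the way, in this order (a step that is already met when the one before it is completed fails the run):
1. both wedges sit flat on the plate, let go, one for each half of the capacitor, thin edges uphill, while the capacitor is still in its cradle (z of wedge_a_mid in the frame of plate between 0.009 and 0.0155 m and x of wedge_a_mid in the frame of plate between -0.08 and -0.02 m and angle between the x axis of each of wedge_a_mid, wedge_b_mid and the x axis of plate, either way round below 0.15 rad and angle between the z axis of each of wedge_a_mid, wedge_b_mid and the z axis of plate, either way round below 0.08 rad and x of plate in the frame of wedge_a_mid above 0.02 m and contact force between the fingers and wedge_a below 0.1 N and z of wedge_b_mid in the frame of plate between 0.009 and 0.0155 m and x of wedge_b_mid in the frame of plate between -0.08 and -0.02 m and x of plate in the frame of wedge_b_mid above 0.02 m and contact force between the fingers and wedge_b below 0.1 N and ((y of wedge_a_mid in the frame of plate between 0.016 and 0.065 m and y of wedge_b_mid in the frame of plate between -0.065 and -0.016 m) or (y of wedge_a_mid in the frame of plate between -0.065 and -0.016 m and y of wedge_b_mid in the frame of plate between 0.016 and 0.065 m)) and distance of capacitor_mid from where it was at the start of the episode below 0.015 m), for 0.2 s.
2. the capacitor, still gripped, has been lowered onto the plate in its outline, up to the wedges (z of wedge_a_mid in the frame of plate between 0.009 and 0.0155 m and x of wedge_a_mid in the frame of plate between -0.08 and -0.02 m and angle between the x axis of each of wedge_a_mid, wedge_b_mid and the x axis of plate, either way round below 0.15 rad and angle between the z axis of each of wedge_a_mid, wedge_b_mid and the z axis of plate, either way round below 0.08 rad and x of plate in the frame of wedge_a_mid above 0.02 m and contact force between the fingers and wedge_a below 0.1 N and z of wedge_b_mid in the frame of plate between 0.009 and 0.0155 m and x of wedge_b_mid in the frame of plate between -0.08 and -0.02 m and x of plate in the frame of wedge_b_mid above 0.02 m and contact force between the fingers and wedge_b below 0.1 N and ((y of wedge_a_mid in the frame of plate between 0.016 and 0.065 m and y of wedge_b_mid in the frame of plate between -0.065 and -0.016 m) or (y of wedge_a_mid in the frame of plate between -0.065 and -0.016 m and y of wedge_b_mid in the frame of plate between 0.016 and 0.065 m)) and x of capacitor_mid in the frame of plate between -0.02 and 0.02 m and y of capacitor_mid in the frame of plate between -0.02 and 0.02 m and angle between the x axis of capacitor_mid and the y axis of plate, either way round below 0.12 rad and z of capacitor_mid in the frame of plate between 0.022 and 0.029 m and x of capacitor_mid in the frame of wedge_a_mid between 0.034 and 0.049 m and x of capacitor_mid in the frame of wedge_b_mid between 0.034 and 0.049 m and contact force between the fingers and capacitor above 0.5 N).
At the end, for the whole second after the job is handed in: Wedges flat on the plate, toes uphill within 0.15 rad, one 16 to 65 mm each side of the outline's centre. Capacitor on the plate, axis within 20 mm of that centre and 0.12 rad of level across, terminals by the terminal block, within 6 mm of both wedges and leaning on one or both, let go, still (z of wedge_a_mid in the frame of plate between 0.009 and 0.0155 m and x of wedge_a_mid in the frame of plate between -0.08 and -0.02 m and angle between the x axis of each of wedge_a_mid, wedge_b_mid and the x axis of plate, either way round below 0.15 rad and angle between the z axis of each of wedge_a_mid, wedge_b_mid and the z axis of plate, either way round below 0.08 rad and x of plate in the frame of wedge_a_mid above 0.02 m and contact force between the fingers and wedge_a below 0.1 N and z of wedge_b_mid in the frame of plate between 0.009 and 0.0155 m and x of wedge_b_mid in the frame of plate between -0.08 and -0.02 m and x of plate in the frame of wedge_b_mid above 0.02 m and contact force between the fingers and wedge_b below 0.1 N and ((y of wedge_a_mid in the frame of plate between 0.016 and 0.065 m and y of wedge_b_mid in the frame of plate between -0.065 and -0.016 m) or (y of wedge_a_mid in the frame of plate between -0.065 and -0.016 m and y of wedge_b_mid in the frame of plate between 0.016 and 0.065 m)) and x of capacitor_mid in the frame of plate between -0.02 and 0.02 m and y of capacitor_mid in the frame of plate between -0.02 and 0.02 m and angle between the x axis of capacitor_mid and the y axis of plate, either way round below 0.12 rad and z of capacitor_mid in the frame of plate between 0.022 and 0.028 m and distance between capacitor_terminals and terminal_block below 0.09 m and x of capacitor_mid in the frame of wedge_a_mid between 0.034 and 0.049 m and x of capacitor_mid in the frame of wedge_b_mid between 0.034 and 0.049 m and contact force between any of wedge_a, wedge_b and capacitor above 0.02 N and contact force between the fingers and capacitor below 0.1 N and linear speed of capacitor below 0.01 m/s and angular speed of capacitor below 0.2 rad/s); the robot touches nothing.
It fails at once if the capacitor drops or rolls freely: it moves faster than 0.3 m/s while no finger touches it (contact force between the fingers and capacitor below 0.01 N and linear speed of capacitor above 0.3 m/s).
It fails at once if a screwdriver, jar, tape roll, heatsink or transformer on the bench is moved more than 30 mm (distance of any of screwdriver, jar, tape, heatsink, transformer from where it was at the start of the episode above 0.03 m).
It also fails if it takes over 69 s, if anything falls off the work surface, if the arm or the gripper's body presses on something with over 40 N, if the wrist force passes 120 N, or if a joint passes its speed limit or range.

## Working session

There is one attempt and no reset: what is moved stays moved. The work goes in short steps, Python scripts to look and compute and a shell command to move; the robot and the scene stay as the last step left them, time stands still between calls to the robot, and variables do not carry over. Pictures are saved under pics/ and viewed, and the job is handed in when it is done.

```bash
mkdir -p pics; cat > h.py <<'E'
import numpy as np,cv2
from rig import bot,imaging
def shot(n,f):
    d=imaging.get_image(n); np.savez(''+f+'.npz',**{k:np.array(v) for k,v in d.items()})
    cv2.imwrite('pics/'+f+'.png',d['img'][:,:,::-1]); return d
def load(f): return dict(np.load(''+f+'.npz'))
def Rot(a):
    a=np.array(a,float)
    if a.shape==(3,3): return a
    from scipy.spatial.transform import Rotation as R
    return R.from_euler('xyz',a).as_matrix()
def pts(d,uv):
    uv=np.array(uv,float).reshape(-1,2)
    n=cv2.undistortPoints(uv[:,None],d['intrinsics'],d['distortion'])[:,0]
    z=d['range_z'][uv[:,1].round().astype(int),uv[:,0].round().astype(int)]
    c=np.c_[n[:,0],-n[:,1],-np.ones(len(n))]
    return c,z,Rot(d['attitude'])
def world(d,uv):
    c,z,R=pts(d,uv); return (c*z[:,None])@R.T+d['position']
def onz(d,uv,h):
    c,z,R=pts(d,uv); r=c@R.T; t=(h-d['position'][2])/r[:,2]; return r*t[:,None]+d['position']
def crop(f,x0,y0,x1,y1,s,o):
    im=cv2.imread('pics/'+f+'.png')[y0:y1,x0:x1]
    cv2.imwrite('pics/'+o+'.png',cv2.resize(im,None,fx=s,fy=s,interpolation=cv2.INTER_CUBIC))
E
python3 - <<'E'
from h import *
for n in('side','top'):
    d=shot(n,n+'0'); print(n,d['position'],d['attitude'],d['intrinsics'].tolist(),d['distortion'])
print(bot.state())
E
```

```text
side [-0.20792066 -0.9328964   0.68448719] [ 1.07427394 -0.00919046 -0.68424161] [[422.5374315985857, 0.0, 311.94973553732217], [0.0, 422.5374315985857, 195.76199793343136], [0.0, 0.0, 1.0]] [-0.05536348  0.          0.          0.          0.        ]
top [ 0.33333208 -0.05087603  1.55221559] [ 0.11053643 -0.00709558 -1.58881546] [[498.3418329689268, 0.0, 312.6479680929259], [0.0, 498.3418329689268, 189.69379823031497], [0.0, 0.0, 1.0]] [-0.09882434  0.          0.          0.          0.        ]
{'time': 0.1, 'joint_pos': array([1.03772852e+00, 3.78012070e-01, 7.97440288e-02, 1.27441770e+00,
       7.56573317e-07, 1.46051402e+00]), 'qd': array([-0.00190643, -0.0013619 ,  0.00310752,  0.00153194,  0.00020708,
        0.00138712]), 'joint_efforts': array([ 1.95023444e-03, -4.64693427e+01,  2.70582390e+01,  1.19833022e-02,
       -4.86374461e-05,  1.09626552e-05]), 'tool_pos': array([0.2355852 , 0.52382937, 0.21573576]), 'ee_rot': array([-3.13971480e+00, -2.08698839e-04,  2.71880695e+00]), 'ft_force': array([ 0.21337478, -0.63337681,  0.38446325]), 'moment': array([ 0.00570565,  0.0020424 , -0.02615917]), 'opening': 0.999292966565062}
```

View pics/top0.png

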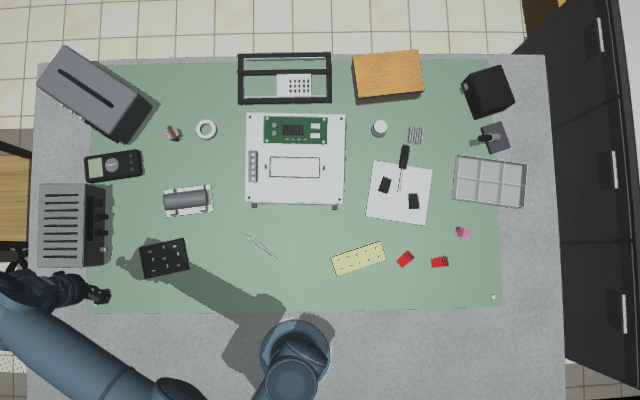

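View pics/side0.png

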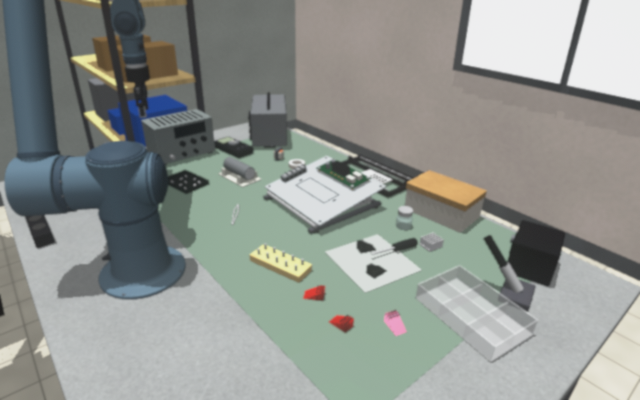

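The top view shows the plate at about (295,160), with the block on its left. The capacitor is at (187,200), the wedges on the mat at (384,185) and (413,200). Red and pink decoys lie elsewhere. I'll enlarge these areas.

```bash
python3 - <<'E'
from h import *
crop('top0',360,140,440,230,8,'c1')
crop('top0',150,170,230,230,8,'c2')
crop('top0',240,105,352,215,7,'c3')
E
python3 -c "
import cv2
for c in ['c1','c2','c3']: print(cv2.imread('pics/%s.png'%c).shape)"
```

```text
(720, 640, 3)
(480, 640, 3)
(770, 784, 3)
```

```bash
python3 -c "
from h import *
crop('top0',365,150,440,225,8,'c1')
crop('top0',240,105,352,190,7,'c3')
crop('side0',330,225,420,285,8,'c4')"
```

```text
(no output)
```

View pics/c1.png

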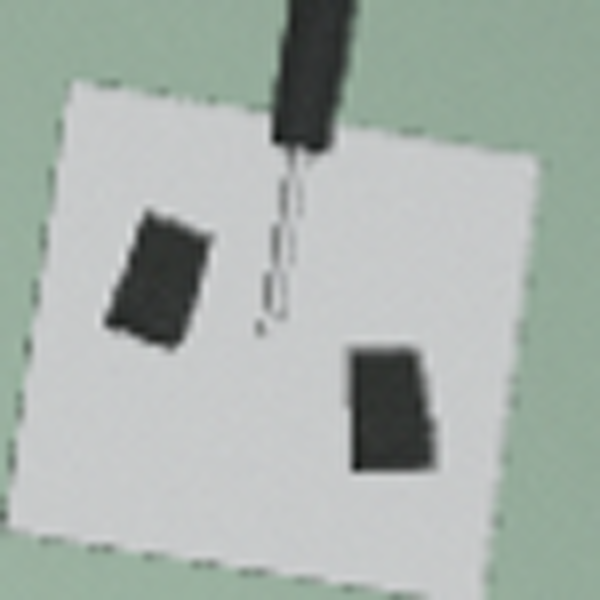

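View pics/c2.png

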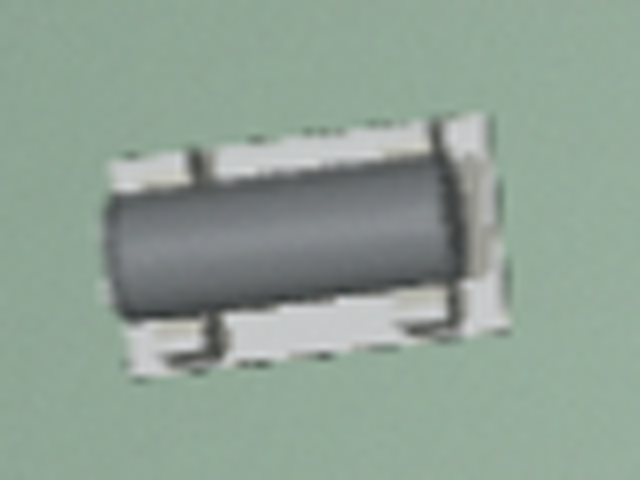

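View pics/c3.png

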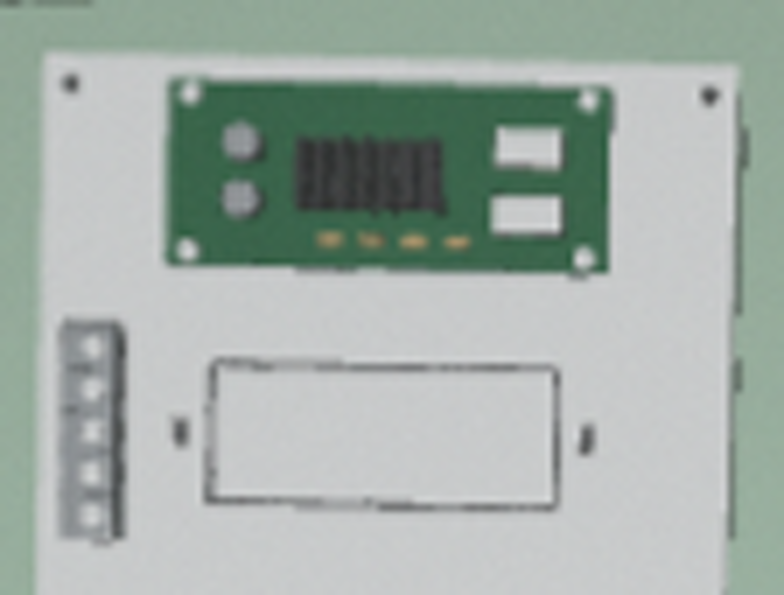

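View pics/c4.png

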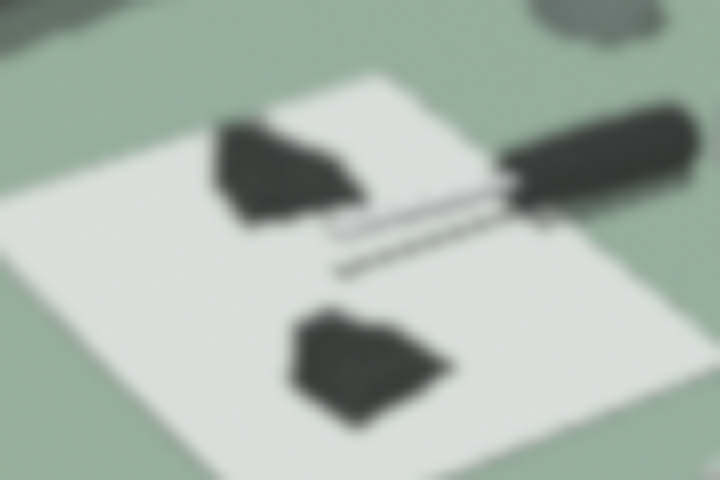

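The wedges' outlines are clear. Next: the toe directions from depth, the capacitor's ends from the side view, and the plate pose.

```bash
python3 - <<'E'
from h import *
d=load('top0'); s=load('side0')
def grid(d,x0,x1,y0,y1,st=1):
    u,v=np.meshgrid(np.arange(x0,x1,st),np.arange(y0,y1,st)); return np.c_[u.ravel(),v.ravel()],u.shape
for nm,(x0,x1,y0,y1) in {'w1':(377,394,175,196),'w2':(406,422,192,211)}.items():
    uv,sh=grid(d,x0,x1,y0,y1); w=world(d,uv)[:,2].reshape(sh)
    print(nm);print((w*1000).round().astype(int))
# plate fit
uv,sh=grid(d,262,345,147,200); w=world(d,uv); ok=(w[:,2]>0.02)&(w[:,2]<.1)&(d['range_z'][uv[:,1],uv[:,0]]>0)
A=np.c_[w[:,:2],np.ones(len(w))]
for i in range(4):
    c,*_=np.linalg.lstsq(A[ok],w[ok,2],rcond=None); r=w[:,2]-A@c; ok=abs(r)<.005
n=np.array([-c[0],-c[1],1]);n/=np.linalg.norm(n); print('plane',c,n,np.arccos(n[2]),np.arctan2(-n[1],-n[0]),r[ok].std())
im=cv2.imread('pics/side0.png')
crop('side0',200,140,280,195,8,'c5')
E
```

```text
w1
[[ 5  0  8  5 -1  8  4  8  9  1  7  5 -4 10  2  6 -5]
 [ 4  7  2  6  2 10  5  4  4  1 10  6  1  9 -2 -1  2]
 [ 5  6  7  3  7  2  6  3  3  6  4  3  4  4  3  9  4]
 [ 0  8  6  3  1 11 12  3  9 10  6  5  7  4  2  6  1]
 [ 7  4  8  5 -1 11  9 13 15  6 11  3 11  2 10  7  8]
 [ 2  5  9  1  4 18 12 12 17 19 11  9  6  9  8 10  4]
 [ 7  4 -1  7 12 21 19  9 12 15 17 12 14 13  7  6  8]
 [ 6  4  2  4 21 21 20 20 11 13 12 18  7 18  7  7  1]
 [ 3  6  6  5 23 24 19 17 14 19 16 22 11  5  3  9  5]
 [ 5  6  6 10 22 20 23 21 19 23 17 23 13  5  4  4  7]
 [ 5  6  6 26 17 31 27 27 27 20 23 17 17  4  2  5  8]
 [ 9 -1  4 28 23 37 24 27 30 24 18 23 21  7  8  2  3]
 [ 7 -5 17 27 34 32 33 22 24 26 27 25  3  4  6  7  0]
 [10 -5 29 29 35 29 32 29 33 25 24 23  3  6 10  2  5]
 [ 4  5 22 32 29 26 31 28 30 26 27 28  3  3  8  7  4]
 [ 0  9 10 22 25 34 32 28 35 30 30  9  6  0  0 -1  4]
 [-1  8  2  1  8 15 28 30 26 27 29  4  4 -1  8  5  5]
 [14 -2  7  3  3  4  8 17 21 25 32  7  7  6  6 -3  7]
 [ 9  3  6  2  0  2 -1  7  5  7  9 -5 12  3  7  2  8]
 [ 8  4 10  6  4  6  6  3  5  1  2  7  4  3  9  3  6]
 [ 8  5  6  4 -2 
[... 1099 characters left out ...]
 32   33   31   34   26   22   24
     8   11]
 [  -1    1    8   11   19   23   28   24   32   34   25   28   29   28
     6    5]
 [  10   -1    8   11   25   25   28   24   25   23   28   26   26   26
    10    4]
 [   5    7    1    7   28   30   28   31   27   28   22   24   29   25
     2    8]
 [   8    1    3    8   19   19   26   18   19   13   19   23   12    7
     3    7]
 [   3    7    2   10    6    8    4   -4    2    1    9    2   10    1
     0    6]
 [   0    7    2    6    2    6    9    3    1    0    2    2   -3   10
     2    2]]
plane [ 0.17103269 -0.00606949 -0.04042305] [-0.16858171  0.00598251  0.98566953] 0.1694982679450207 -0.03547239647579653 0.002458558687765929
```

View pics/c5.png

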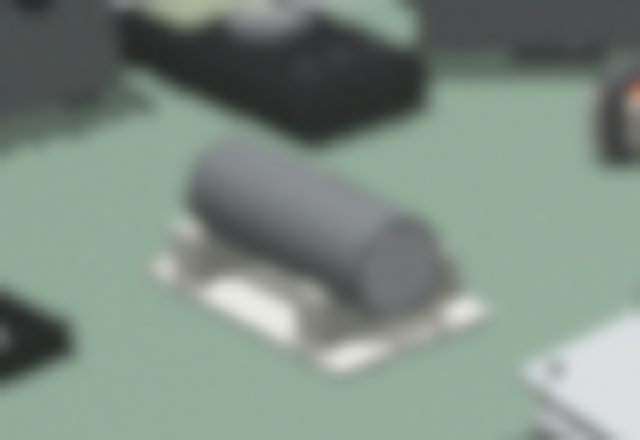

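```bash
python3 - <<'E'
from h import *
a=cv2.imread('pics/top0.png')[184:222,158:216]; b=cv2.imread('pics/side0.png')[155:182,220:260]
cl=lambda i:cv2.resize(np.clip((i.astype(float)-60)*1.6,0,255).astype(np.uint8),None,fx=12,fy=12,interpolation=cv2.INTER_NEAREST)
cv2.imwrite('pics/e1.png',cl(a));cv2.imwrite('pics/e2.png',cl(b))
E
```

```text
(no output)
```

View pics/e1.png

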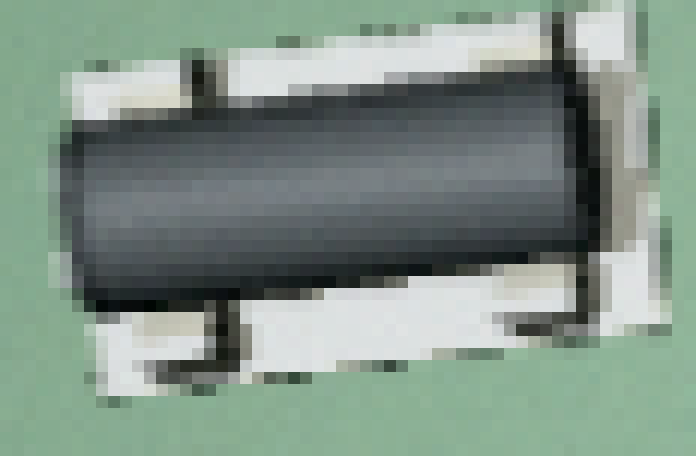

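View pics/e2.png

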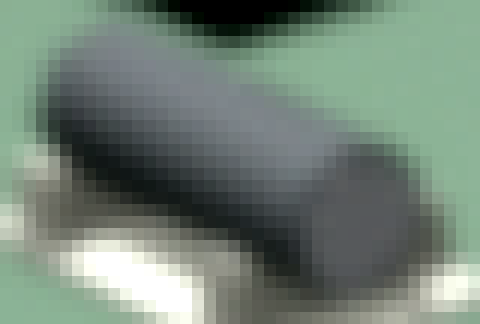

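```bash
cat > fit.py <<'E'
from h import *
from scipy.optimize import minimize,least_squares
from scipy.spatial.transform import Rotation as R
def proj(d,P):
    P=np.atleast_2d(P); c=(P-d['position'])@Rot(d['attitude']); n=np.c_[c[:,0]/-c[:,2],c[:,1]/c[:,2]]
    n3=np.c_[n,np.ones(len(n))]
    return cv2.projectPoints(n3[:,None],np.zeros(3),np.zeros(3),d['intrinsics'],d['distortion'])[0][:,0]
WV=np.array([[x,y,z] for y in(-.014,.014) for x,z in((.024,0),(.024,.0015),(-.014,.024),(-.024,.024),(-.024,0))])
def soft(d,poly,x0,y0,w,h,S=8):
    hull=cv2.convexHull(poly.astype(np.float32))[:,0]
    q=((hull-[x0,y0]+.5)*S*16).round().astype(np.int32)
    m=np.zeros((h*S,w*S),np.uint8); cv2.fillConvexPoly(m,q,255,shift=4)
    return cv2.resize(m,(w,h),interpolation=cv2.INTER_AREA)/255.
def wedgefit(views,p0,z=.003,base=None):
    # views: list of (d,x0,y0,w,h)
    def cost(p):
        Rm=R.from_euler('z',p[2]).as_matrix() if base is None else base[0]@R.from_euler('z',p[2]).as_matrix()
        o=np.array([p[0],p[1],z]) if base is None else base[1]+base[0]@[p[0],p[1],0]
        V=WV@Rm.T+o; c=0
        for d,x0,y0,w,h in views:
            g=d['img'][y0:y0+h,x0:x0+w].astype(float).mean(2)
            m=soft(d,proj(d,V),x0,y0,w,h)
            if d is not views[0][0] : m=cv2.GaussianBlur(m,(0,0),1.0)
            bg=np.median(g[g>120]); t=np.clip((bg-g)/(bg-48),0,1); c+=((m-t)**2).sum()
        return c
    best=None
    for dth in(0,.2,-.2):
        r=minimize(cost,np.array(p0)+[0,0,dth],method='Nelder-Mead',options=dict(initial_simplex=np.array(p0)+[0,0,dth]+np.array([[0,0,0],[.006,0,0],[0,.006,0],[0,0,.2]])))
        if best is None or r.fun<best.fun: best=r
    return best
E
python3 - <<'E'
from fit import *
print(bot.tips_ahead)
d=load('top0');s=load('side0')
cw1=onz(d,[(384,185)],.015)[0];cw2=onz(d,[(413,200.5)],.015)[0];print(cw1,cw2)
for nm,c,bt,th in (('w1',cw1,(374,172,22,27),-.3),('w2',cw2,(403,189,22,25),0.05)):
    r=wedgefit([(d,)+bt],[c[0],c[1],th]); print(nm,'top',r.x,r.fun)
    v=proj(s,[[r.x[0],r.x[1],.015]])[0]; print(v)
    b=(int(v[0])-17,int(v[1])-13,28,26)
    r2=wedgefit([(s,)+b],r.x); print('side',r2.x,r2.fun)
# plate
c3=np.array([(212,362),(558,370),(556,508),(207,500)]);c3=np.c_[240+(c3[:,0]+.5)/7-.5,105+(c3[:,1]+.5)/7-.5]
# plate hi corners: crop (45,52),(738,66)
hc=np.array([(45,52),(738,66)]);hc=np.c_[240+(hc[:,0]+.5)/7-.5,105+(hc[:,1]+.5)/7-.5]
M=np.array([[.03,.075,0],[.03,-.075,0],[-.03,-.075,0],[-.03,.075,0]]);H=np.array([[.163,.15,0],[.163,-.15,0]])
def f(p,use):
    Rm=R.from_euler('ZY',[p[2],-.17]).as_matrix(); o=np.array([p[0],p[1],.056])
    P=np.r_[M,H] if use else M; t=np.r_[c3,hc] if use else c3
    return (proj(d,P@Rm.T+o)-t).ravel()
for u in(0,1):
    r=least_squares(f,[.5,0,0],args=(u,)); print('plate',r.x,r.fun.round(2))
E
```

```text
0.022
[ 0.51460985 -0.2874619   0.015     ] [ 0.46449729 -0.37664258  0.015     ]
w1 top [ 0.51729523 -0.29007162 -0.37748825] 1.0094935945813812
[366.28326186 244.54447838]
side [ 0.51610998 -0.29092078 -0.33617249] 22.721463647379498
w2 top [ 0.46504304 -0.37789684 -0.00650131] 1.4485106157747838
[376.6167854  267.49657322]
side [ 0.46361615 -0.37865055  0.05816995] 11.461579974628055
plate [ 0.57032691 -0.01007581 -0.04103376] [-0.02 -0.03 -0.04 -0.01 -0.24  0.03  0.3   0.01]
plate [ 0.57022293 -0.01010708 -0.0394418 ] [-0.03  0.04 -0.04 -0.02 -0.21  0.03  0.33  0.09 -0.06 -0.14  0.02  0.  ]
```

```bash
python3 - <<'E'
from fit import *
d=load('top0');s=load('side0')
e=np.array([(66,70),(632,8),(668,322),(98,396)]);e=np.c_[158+(e[:,0])/12-.5,184+(e[:,1])/12-.5]
M=np.array([[.075,.043,.006],[-.075,.043,.006],[-.075,-.043,.006],[.075,-.043,.006]])
# cradle x = axis toward +y(left), y toward... right-handed: x=+y world => y=-x world ; corner order TL,TR,BR,BL
M=M*[1,-1,1]
def f(p): return (proj(d,M@R.from_euler('z',p[2]).as_matrix().T+[p[0],p[1],0])-e).ravel()
r=least_squares(f,[.45,.3,1.57]);print(r.x,r.fun.round(2))
# cylinder silhouette fit
def cyl(p,L0=-.065,L1=.065):
    a=np.linspace(0,2*np.pi,40); V=np.array([[x,.025*np.cos(t),.025*np.sin(t)] for x in(L0,L1) for t in a])
    return V@R.from_euler('z',p[2]).as_matrix().T+[p[0],p[1],.037]
h=cv2.convexHull(proj(d,cyl(r.x)).astype(np.float32))[:,0]
im=cv2.resize(d['img'][184:222,158:216,::-1],None,fx=12,fy=12,interpolation=cv2.INTER_NEAREST)
cv2.polylines(im,[((h-[158,184]+.5)*12).astype(np.int32)],True,(0,0,255))
cv2.imwrite('pics/e3.png',im)
im=cv2.resize(s['img'][155:182,220:260,::-1],None,fx=12,fy=12,interpolation=cv2.INTER_NEAREST)
h=cv2.convexHull(proj(s,cyl(r.x)).astype(np.float32))[:,0]
cv2.polylines(im,[((h-[220,155]+.5)*12).astype(np.int32)],True,(0,0,255))
cv2.imwrite('pics/e4.png',im)
E
```

```text
[0.47885579 0.32584101 1.67640692] [ 0.16  0.08  0.04 -0.58 -0.18  0.44 -0.02  0.06]
```

View pics/e3.png

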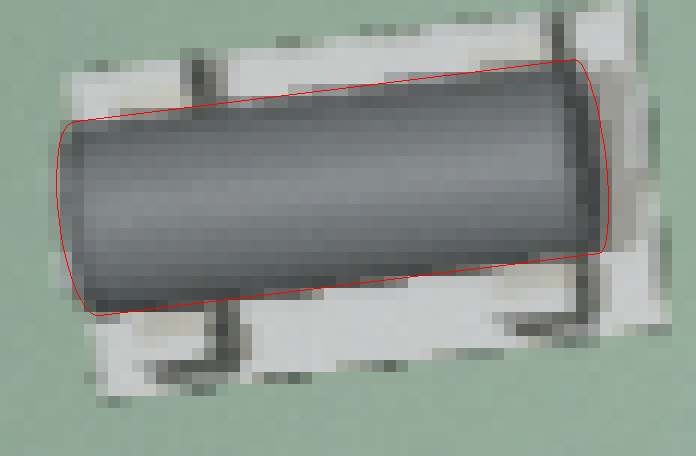

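View pics/e4.png

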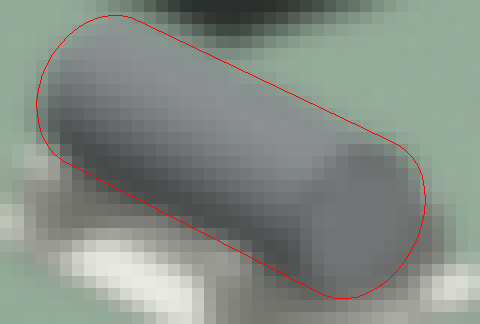

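The outline fits the capacitor in both views. Its right end is plain and light specks show past the left end, so the terminals are on the left (+y), towards the block. Now a planning helper, then wedge 1.

```bash
cat > plan.py <<'E'
from fit import *
PR=R.from_euler('ZY',[-.040,-.17]); PO=np.array([.5703,-.0101,.056])
def down(yaw): return R.from_euler('ZX',[yaw,np.pi])
def onplate(yawoff): return PR*R.from_euler('ZX',[yawoff,np.pi])
def plate(p): return PO+PR.apply(p)
def go(pos,rot,frm=None):
    st=bot.state(); p=st['tool_pos'] if frm is None else frm[0]; q=R.from_euler('xyz',st['ee_rot']) if frm is None else frm[1]
    v=np.array(pos)-p; w=(rot*q.inv()).as_rotvec()
    print('travel',(v/.2).round(4),'rot',(w/np.pi).round(4),'minrows',np.linalg.norm(v)/.05,np.degrees(np.linalg.norm(w))/8.59)
def tcp(grasp,rot): return np.array(grasp)-rot.apply([0,0,.003])
E
python3 - <<'E'
from plan import *
q=down(np.pi-.36); go([.5073,-.287,.14],q); go([.5073,-.287,.0275],q,([.5073,-.287,.14],q))
E
```

```text
travel [ 1.3586 -4.0541 -0.3787] rot [ 0.0005 -0.0003  0.02  ] minrows 17.169846926986583 0.4189723398648643
travel [ 0.      0.     -0.5625] rot [0. 0. 0.] minrows 2.25 0.0
```

```bash
python3 -m creep '[{"travel":[0.06,-0.17,0],"delta_rot":[0,0,0]},{"travel":[0.06,-0.17,0],"delta_rot":[0,0,0]},{"travel":[0.06,-0.17,0],"delta_rot":[0,0,0]},{"travel":[0.06,-0.17,0],"delta_rot":[0,0,0]},{"travel":[0.06,-0.17,0],"delta_rot":[0,0,0]},{"travel":[0.06,-0.17,0],"delta_rot":[0,0,0]},{"travel":[0.06,-0.17,0],"delta_rot":[0,0,0]},{"travel":[0.06,-0.17,0],"delta_rot":[0,0,0]},{"travel":[0.06,-0.17,0],"delta_rot":[0,0,0]},{"travel":[0.06,-0.17,0],"delta_rot":[0,0,0]},{"travel":[0.06,-0.17,0],"delta_rot":[0,0,0]},{"travel":[0.06,-0.17,0],"delta_rot":[0,0,0]}]' 45
python3 -m creep '[{"travel":[0.058,-0.17,0],"delta_rot":[0,0,0.01]},{"travel":[0.058,-0.17,0],"delta_rot":[0,0,0.01]},{"travel":[0.058,-0.17,0],"delta_rot":[0,0,0]},{"travel":[0.058,-0.17,0],"delta_rot":[0,0,0]},{"travel":[0.058,-0.17,0],"delta_rot":[0,0,0]},{"travel":[0.058,-0.17,0],"delta_rot":[0,0,0]},{"travel":[0.058,-0.17,0],"delta_rot":[0,0,0]},{"travel":[0.058,-0.17,0],"delta_rot":[0,0,0]},{"travel":[0.058,-0.17,-0.1],"delta_rot":[0,0,0]},{"travel":[0.058,-0.17,-0.1],"delta_rot":[0,0,0]},{"travel":[0.058,-0.17,-0.1],"delta_rot":[0,0,0]},{"travel":[0,-0.144,-0.08],"delta_rot":[0,0,0]}]'
python3 -m creep '[{"travel":[0,0,0],"delta_rot":[0,0,0]},{"travel":[0,0,0],"delta_rot":[0,0,0]}]'
python3 - <<'E'
from plan import *
q=down(np.pi-.36); go([.5073,-.287,.0275],q); print(bot.state()['joint_pos'])
E
```

```text
time: 1.3
tool_pos: [0.3798, 0.115, 0.2164]
ee_rot: [-3.141, -0.0, 2.719]
ft_force: [0.7, -0.3, 0.2]
opening: 0.45
time: 2.5
tool_pos: [0.508, -0.2879, 0.1387]
ee_rot: [3.141, -0.001, 2.782]
ft_force: [0.8, 0.4, 0.1]
opening: 0.45
time: 2.7
tool_pos: [0.5067, -0.2862, 0.1396]
ee_rot: [3.14, -0.002, 2.78]
ft_force: [0.2, -0.1, 0.1]
opening: 0.454
travel [ 0.003  -0.0042 -0.5607] rot [-0.0006 -0.0006  0.0004] minrows 2.242977431783161 0.019511724198735307
[-6.23395010e-01  4.24633863e-01 -4.89692636e-02  1.09983959e+00
  5.29554954e-04 -2.62267253e-01]
```

Well aligned. I'll look from above before descending.

```bash
python3 -m creep '[{"travel":[0.003,-0.004,-0.18],"delta_rot":[0,0,0]},{"travel":[0,0,-0.15],"delta_rot":[0,0,0]},{"travel":[0,0,-0.05],"delta_rot":[0,0,0]},{"travel":[0,0,0],"delta_rot":[0,0,0]}]'; python3 -c "
from h import *
shot('side','s1');crop('s1',320,190,420,280,7,'s1c');shot('top','t1');crop('t1',360,150,440,225,8,'t1c')"
```

```text
time: 3.1
tool_pos: [0.5071, -0.2854, 0.0639]
ee_rot: [3.14, -0.003, 2.783]
ft_force: [0.2, 0.9, 0.3]
opening: 0.45
```

View pics/s1c.png

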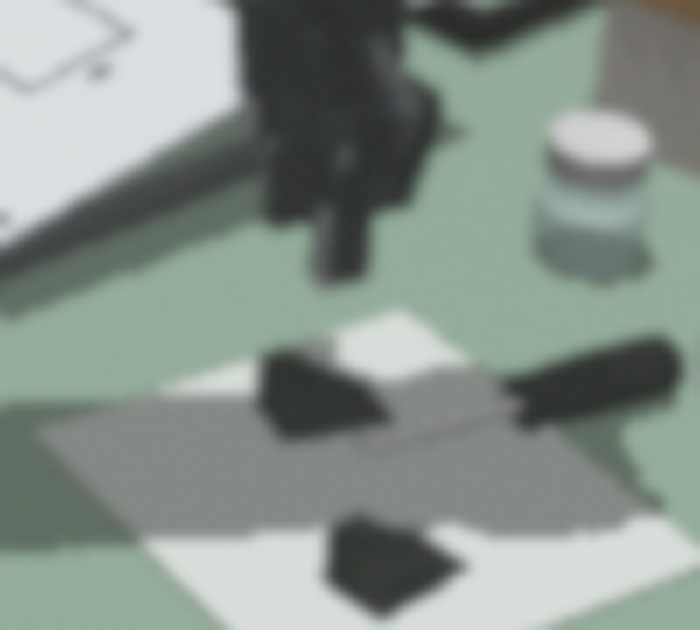

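View pics/t1c.png

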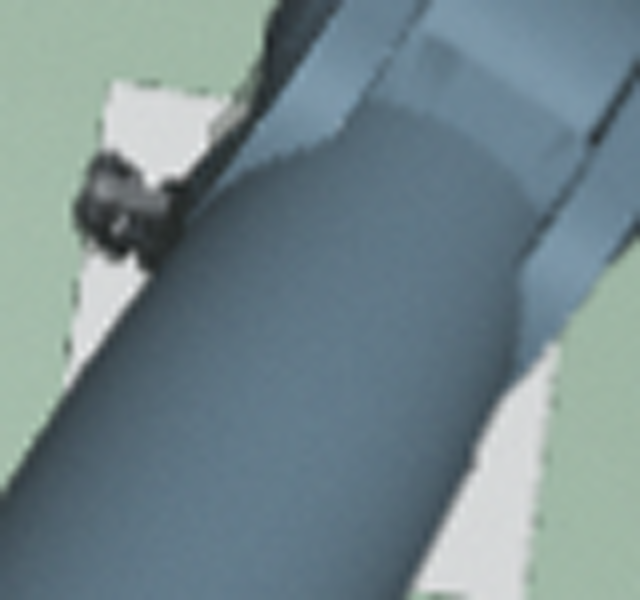

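The side view shows the finger hanging over wedge 1, clear of the screwdriver and jar. From above the arm hides the wedge. Descend and grip.

```bash
python3 -m creep '[{"travel":[0.001,-0.008,-0.08],"delta_rot":[0,0,0]},{"travel":[0,0,-0.06],"delta_rot":[0,0,0]},{"travel":[0,0,-0.04],"delta_rot":[0,0,0]},{"travel":[0,0,0],"delta_rot":[0,0,0]},{"travel":[0,0,0],"delta_rot":[0,0,0]}]'; python3 -c "
from h import *
shot('side','s2');crop('s2',320,190,420,280,7,'s2c')"
```

```text
time: 3.7
tool_pos: [0.5084, -0.2888, 0.0289]
ee_rot: [3.141, -0.0, 2.782]
ft_force: [0.5, 0.3, -0.2]
opening: 0.455
```

View pics/s2c.png

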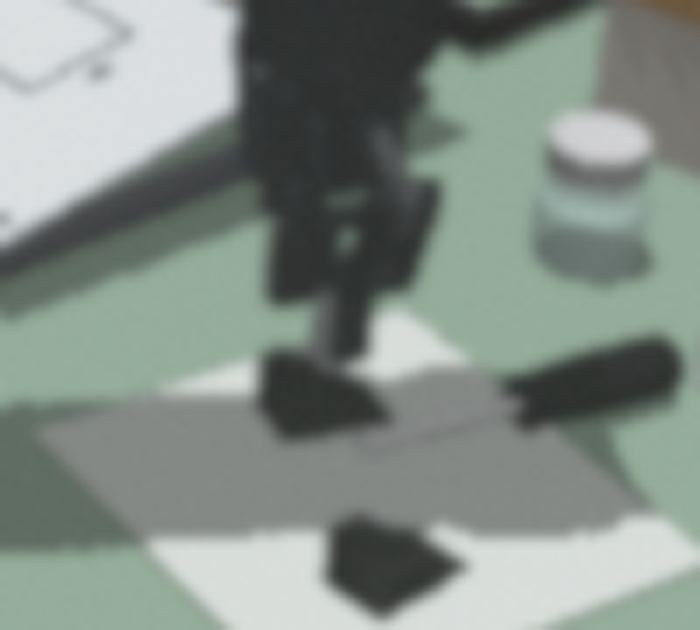

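```bash
python3 - <<'E'
from plan import *
s=load('s2');st=bot.state();q=R.from_euler('xyz',st['ee_rot']);p=st['tool_pos']
for n,v in dict(tcp=[0,0,0],tipc=[0,0,.022],tipA=[0,.019,.022],tipB=[0,-.019,.022],AO=[0,.03,.022],BO=[0,-.03,.022]).items():
    w=p+q.apply(v); u=proj(s,[w])[0]; print(n,w.round(3),u.round(1),((u-[320,190]+.5)*7).round())
uv=np.array([320+340/7,190+340/7]);print(world(s,[uv, [320+345/7,190+300/7],[320+400/7,190+270/7],[320+290/7,190+250/7]]))
o=np.array([.5167,-.2905,.003])
print(((proj(s,WV@R.from_euler('z',-.36).as_matrix().T+o)-[320,190]+.5)*7).round())
E
```

```text
tcp [ 0.509 -0.289  0.029] [364.1 241.2] [312. 362.]
tipc [ 0.509 -0.289  0.007] [363.6 247.8] [309. 408.]
tipA [ 0.515 -0.271  0.007] [360.7 244.1] [289. 382.]
tipB [ 0.502 -0.307  0.007] [366.5 251.7] [329. 436.]
AO [ 0.519 -0.261  0.007] [359.1 241.9] [277. 367.]
BO [ 0.498 -0.317  0.007] [368.3 254. ] [341. 452.]
[[ 0.49385193 -0.31698922  0.05906725]
 [ 0.49390123 -0.31764427  0.07732753]
 [ 0.49831383 -0.33884842  0.09954243]
 [ 0.51458124 -0.26914007  0.06695795]]
[[396. 420.]
 [396. 417.]
 [312. 387.]
 [288. 392.]
 [284. 443.]
 [365. 381.]
 [365. 378.]
 [282. 348.]
 [259. 352.]
 [255. 403.]]
```

```bash
python3 - <<'E'
from plan import *
for f in('s1','s2'):
    s=load(f)
    for x in (340,):
        for y in range(240,460,14):
            u=[320+x/7,190+y/7]; print(f,x,y,world(s,[u])[0].round(3),s['img'][int(u[1]),int(u[0])])
E
```

```text
s1 340 240 [ 0.49  -0.316  0.105] [54 58 57]
s1 340 254 [ 0.491 -0.315  0.098] [54 58 57]
s1 340 268 [ 0.49  -0.317  0.093] [56 60 58]
s1 340 282 [ 0.501 -0.309  0.078] [101 112 105]
s1 340 296 [ 0.584 -0.235 -0.   ] [143 165 149]
s1 340 310 [ 0.576 -0.243 -0.   ] [149 172 155]
s1 340 324 [ 0.569 -0.25  -0.001] [166 184 171]
s1 340 338 [ 0.559 -0.26   0.002] [188 196 190]
s1 340 352 [ 0.552 -0.267  0.002] [184 190 186]
s1 340 366 [ 0.544 -0.274  0.002] [140 145 141]
s1 340 380 [ 0.527 -0.29   0.012] [61 64 61]
s1 340 394 [ 0.517 -0.299  0.014] [49 52 49]
s1 340 408 [ 0.512 -0.304  0.012] [49 52 49]
s1 340 422 [ 0.515 -0.302  0.004] [58 62 58]
s1 340 436 [ 0.507 -0.31   0.005] [113 117 114]
s1 340 450 [ 0.501 -0.316  0.004] [132 137 133]
s2 340 240 [ 0.619 -0.202 -0.002] [77 87 81]
s2 340 254 [ 0.481 -0.324  0.106] [63 70 66]
s2 340 268 [ 0.479 -0.327  0.102] [49 52 52]
s2 340 282 [ 0.48  -0.327  0.096] [49 53 52]
s2 340 296 [ 0.479 -0.328  0.091] [58 61 60]
s2 340 310 [ 0.492 -0.317  0.073] [60 63 62]
s2 340 324 [ 0.492 -0.318  0.067] [57 61 60]
s2 340 338 [ 0.491 -0.32   0.063] [56 60 59]
s2 340 352 [ 0.492 -0.319  0.055] [59 63 62]
s2 340 366 [ 0.542 -0.276  0.004] [91 93 92]
s2 340 380 [ 0.527 -0.29   0.011] [58 62 60]
s2 340 394 [ 0.516 -0.3    0.015] [48 51 48]
s2 340 408 [ 0.51  -0.306  0.015] [50 52 50]
s2 340 422 [ 0.514 -0.303  0.005] [58 61 57]
s2 340 436 [ 0.511 -0.306  0.001] [112 116 113]
s2 340 450 [ 0.502 -0.315  0.003] [132 136 133]
```

```bash
python3 - <<'E'
from plan import *
s=load('side0');q=down(2.7188);p=np.array([.2356,.5238,.2157])
for v in([0,0,0],[0,0,.022],[0,0,-.05],[0,.05,.009],[0,-.05,.009]): print(v,proj(s,[p+q.apply(v)])[0].round(1))
crop('side0',90,60,190,150,7,'a1'); 
for v in (90,95,100,105,108,110,112,115,118): print(v,world(s,[[142,v]])[0].round(3))
s=load('s2'); crop('s2',320,150,420,230,7,'a2')
print(proj(s,[bot.state()['tool_pos']]),bot.state())
E
```

```text
[0, 0, 0] [145.5 120.2]
[0, 0, 0.022] [146.5 126.2]
[0, 0, -0.05] [143.  106.3]
[0, 0.05, 0.009] [147.  118.3]
[0, -0.05, 0.009] [144.7 127.3]
90 [0.228 0.48  0.332]
95 [0.216 0.45  0.324]
100 [0.215 0.455 0.306]
105 [0.212 0.454 0.29 ]
108 [0.215 0.471 0.276]
110 [0.214 0.472 0.269]
112 [0.213 0.471 0.263]
115 [0.214 0.479 0.25 ]
118 [ 0.442  1.253 -0.004]
[[364.13710773 241.22614118]] {'time': 3.75, 'joint_pos': array([-6.25105167e-01,  5.16491057e-01, -2.08633654e-01,  8.45019119e-01,
        1.47244606e-04, -2.65189121e-01]), 'qd': array([-0.00022402, -0.00378493,  0.00372489, -0.00207071, -0.00067402,
       -0.00028869]), 'joint_efforts': array([ 1.60710630e-02, -4.88957119e+01,  2.30812132e+01,  3.01509770e-02,
        8.30668814e-04,  2.07629428e-04]), 'tool_pos': array([ 0.50866252, -0.2889531 ,  0.02915194]), 'ee_rot': array([-3.14156374e+00,  6.68279595e-04,  2.78167666e+00]), 'ft_force': array([ 0.12112358,  0.51180997, -0.08792569]), 'moment': array([-0.03769212,  0.06122524,  0.04022312]), 'opening': 0.4505873844732392}
```

View pics/a1.png

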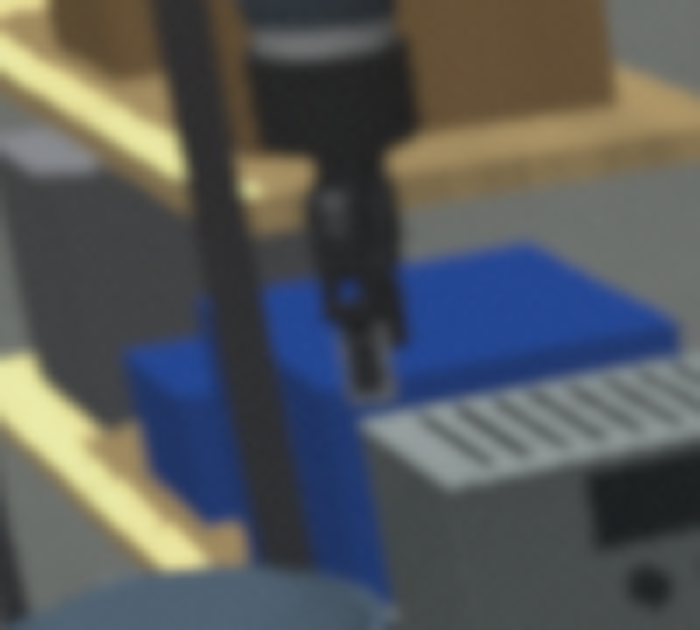

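View pics/a2.png

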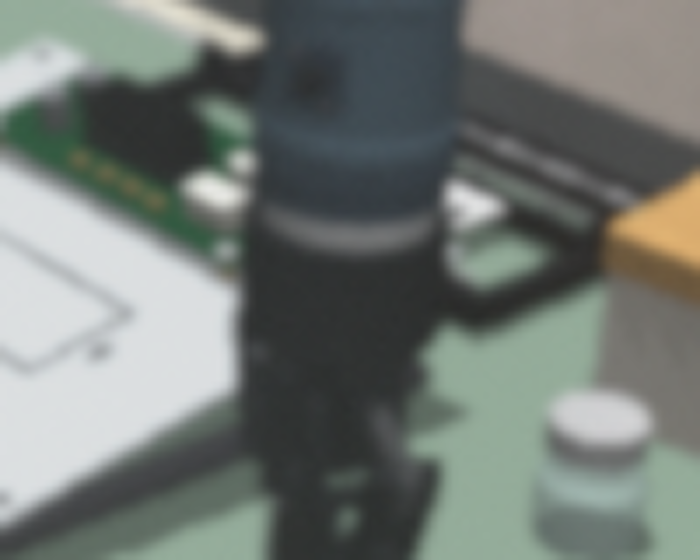

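View pics/s2.png

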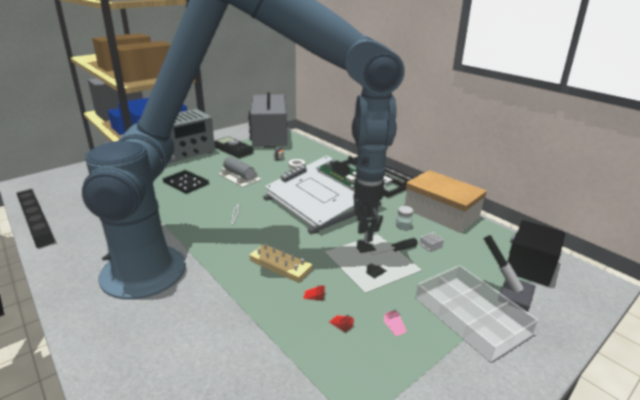

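The side camera puts the fingertips at z≈0.052 with TCP at 0.029. That is about 45 mm higher than `tips_ahead` implies, and the start picture shows the same offset. I'll creep down, checking force to see which is right.

```bash
python3 -m creep '[{"travel":[-0.005,0.008,-0.01],"delta_rot":[0,0,0]},{"travel":[0,0,-0.01],"delta_rot":[0,0,0]},{"travel":[0,0,-0.01],"delta_rot":[0,0,0]},{"travel":[0,0,-0.01],"delta_rot":[0,0,0]},{"travel":[0,0,0],"delta_rot":[0,0,0]}]'
```

```text
time: 4.25
tool_pos: [0.5071, -0.287, 0.0202]
ee_rot: [3.141, -0.001, 2.782]
ft_force: [-0.5, -0.9, 0.5]
opening: 0.45
```

No contact, although the tips should nominally be below the mat by now. So the camera is right, and I continue under camera and force checks.

```bash
python3 -m creep '[{"travel":[0,0,-0.03],"delta_rot":[0,0,0]},{"travel":[0,0,-0.03],"delta_rot":[0,0,0]},{"travel":[0,0,-0.02],"delta_rot":[0,0,0]},{"travel":[0,0,0],"delta_rot":[0,0,0]}]'; python3 -c "
from plan import *
shot('side','s3');crop('s3',320,190,420,280,7,'s3c')
s=load('s3')
for x in (330,345):
  for y in range(330,440,8):
    u=[320+x/7,190+y/7]; print(x,y,world(s,[u])[0].round(3),s['img'][int(u[1]),int(u[0])])
"
```

```text
time: 4.65
tool_pos: [0.5066, -0.2867, 0.0036]
ee_rot: [3.141, -0.002, 2.782]
ft_force: [-0.1, 0.2, -0.3]
opening: 0.447
330 330 [ 0.479 -0.324  0.074] [48 52 50]
330 338 [ 0.478 -0.326  0.072] [47 51 49]
330 346 [ 0.478 -0.326  0.068] [48 51 50]
330 354 [ 0.491 -0.315  0.053] [50 54 52]
330 362 [ 0.491 -0.316  0.05 ] [52 55 54]
330 370 [ 0.49  -0.316  0.047] [52 56 54]
330 378 [ 0.489 -0.318  0.045] [53 56 54]
330 386 [ 0.489 -0.318  0.041] [51 55 54]
330 394 [ 0.491 -0.317  0.036] [51 54 53]
330 402 [ 0.492 -0.317  0.032] [52 56 55]
330 410 [ 0.5   -0.309  0.02 ] [59 62 61]
330 418 [ 0.51  -0.302  0.007] [65 68 67]
330 426 [ 0.511 -0.301  0.003] [66 69 67]
330 434 [ 0.508 -0.304  0.002] [107 111 108]
345 330 [ 0.475 -0.335  0.081] [47 50 49]
345 338 [ 0.477 -0.334  0.076] [47 51 50]
345 346 [ 0.478 -0.333  0.072] [48 51 49]
345 354 [ 0.499 -0.316  0.05 ] [49 54 52]
345 362 [ 0.498 -0.317  0.047] [52 56 54]
345 370 [ 0.494 -0.32   0.047] [55 58 57]
345 378 [ 0.495 -0.32   0.043] [51 55 54]
345 386 [ 0.495 -0.32   0.039] [49 53 53]
345 394 [ 0.499 -0.318  0.033] [50 54 53]
345 402 [ 0.498 -0.319  0.03 ] [52 56 54]
345 410 [ 0.504 -0.314  0.021] [58 62 61]
345 418 [ 0.515 -0.305  0.007] [66 70 69]
345 426 [ 0.518 -0.303  0.001] [68 71 70]
345 434 [ 0.511 -0.309  0.003] [115 118 116]
```

View pics/s3c.png

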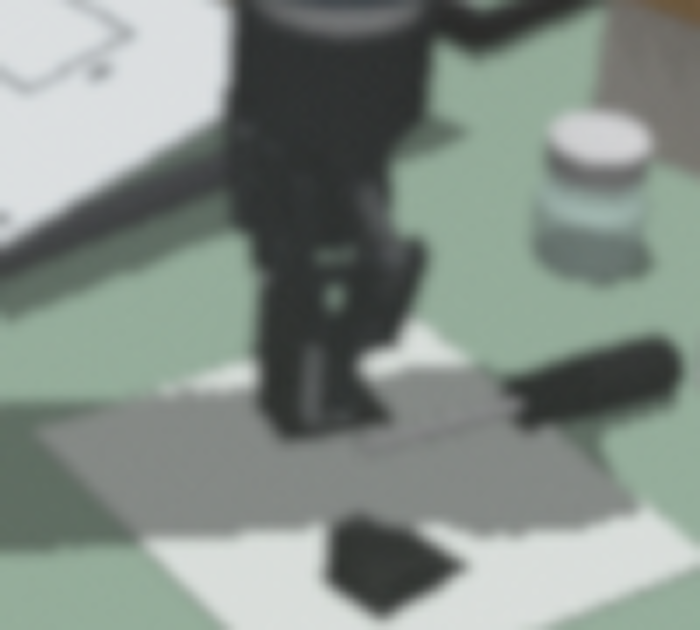

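```bash
python3 -m creep '[{"travel":[0.002,0,-0.03],"delta_rot":[0,0,0]},{"travel":[0,0,-0.03],"delta_rot":[0,0,0]},{"travel":[0,0,-0.02],"delta_rot":[0,0,0]},{"travel":[0,0,-0.012],"delta_rot":[0,0,0]},{"travel":[0,0,0],"delta_rot":[0,0,0]}]'; python3 -c "
from plan import *
shot('side','s4');crop('s4',320,190,420,280,7,'s4c')
s=load('s4')
for x in (320,335,):
  for y in range(380,460,6):
    u=[320+x/7,190+y/7]; print(x,y,world(s,[u])[0].round(3),s['img'][int(u[1]),int(u[0])])
"
```

```text
time: 5.2
tool_pos: [0.5074, -0.287, -0.013]
ee_rot: [3.142, -0.0, 2.782]
ft_force: [-3.3, 2.3, 8.6]
opening: 0.451
320 380 [ 0.477 -0.324  0.052] [60 63 63]
320 386 [ 0.487 -0.315  0.04 ] [69 73 72]
320 392 [ 0.485 -0.317  0.039] [74 79 77]
320 398 [ 0.489 -0.314  0.033] [74 79 77]
320 404 [ 0.486 -0.317  0.033] [77 80 79]
320 410 [ 0.487 -0.316  0.03 ] [75 78 78]
320 416 [ 0.486 -0.317  0.028] [75 78 77]
320 422 [ 0.488 -0.316  0.023] [74 77 77]
320 428 [ 0.486 -0.317  0.022] [71 74 74]
320 434 [ 0.488 -0.316  0.018] [70 74 72]
320 440 [ 0.489 -0.316  0.014] [70 74 72]
320 446 [ 0.498 -0.308  0.003] [77 81 80]
320 452 [ 0.494 -0.312  0.005] [93 97 96]
320 458 [ 0.493 -0.313  0.003] [115 119 117]
335 380 [ 0.475 -0.333  0.058] [49 52 51]
335 386 [ 0.476 -0.332  0.054] [49 53 51]
335 392 [ 0.497 -0.314  0.033] [49 54 52]
335 398 [ 0.496 -0.315  0.03 ] [49 54 52]
335 404 [ 0.494 -0.318  0.03 ] [52 55 54]
335 410 [ 0.498 -0.314  0.023] [50 55 53]
335 416 [ 0.497 -0.315  0.021] [50 54 52]
335 422 [ 0.491 -0.32   0.024] [51 55 54]
335 428 [ 0.496 -0.316  0.017] [51 54 53]
335 434 [ 0.497 -0.316  0.013] [52 56 54]
335 440 [ 0.497 -0.316  0.011] [52 56 54]
335 446 [ 0.504 -0.31   0.001] [65 69 68]
335 452 [ 0.499 -0.315  0.004] [92 95 94]
335 458 [ 0.499 -0.316  0.002] [116 121 118]
```

View pics/s4c.png

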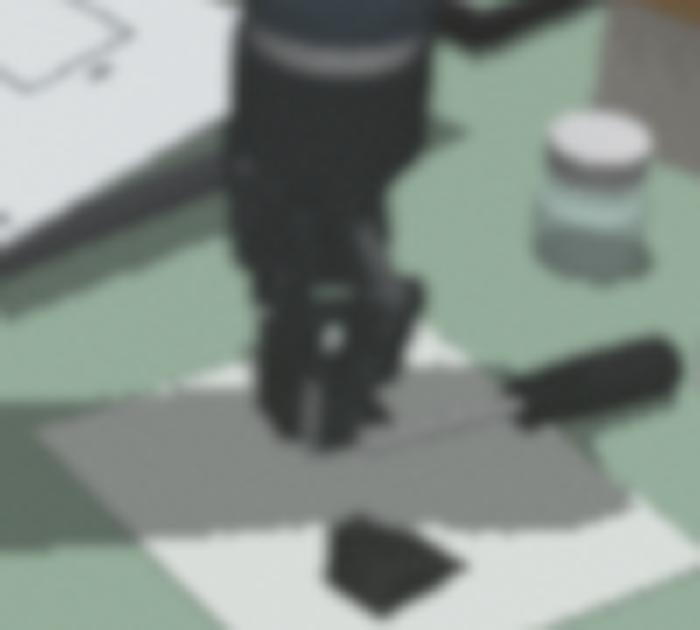

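Contact: 8.6 N up plus a sideways push away from the screwdriver's tip. I'll raise a little and check where that tip lies relative to the near finger.

```bash
python3 -m creep '[{"travel":[0,0,0.025],"delta_rot":[0,0,0]},{"travel":[0,0,0],"delta_rot":[0,0,0]}]'; python3 -c "
from plan import *
s0=load('side0');d=load('top0');st=bot.state();q=R.from_euler('xyz',st['ee_rot'])
# top: screwdriver tip and shaft pixel coordinates from crop c1 (origin 365,150, x8)
for X,Y in [(262,330),(272,315),(270,290),(280,200),(295,150)]:
    u=[365+(X+.5)/8-.5,150+(Y+.5)/8-.5]; print('top',onz(d,[u],.01)[0].round(4))
for X,Y in [(340,235),(335,270),(515,185)]:
    u=[330+(X+.5)/8-.5,225+(Y+.5)/8-.5]; print('side',onz(s0,[u],.003)[0].round(4),onz(s0,[u],.013)[0].round(4))
for sg in(1,-1):
  for a in(-.011,.011):
    for b in(.019,.0335): print('finger',(st['tool_pos']+q.apply([a,sg*b,0])).round(4))
"
```

```text
time: 5.45
tool_pos: [0.5083, -0.2875, -0.0082]
ee_rot: [-3.141, 0.001, 2.782]
ft_force: [0.5, 0.2, -0.8]
opening: 0.449
top [ 0.4962 -0.3294  0.01  ]
top [ 0.502  -0.3336  0.01  ]
top [ 0.5119 -0.3332  0.01  ]
top [ 0.5473 -0.3385  0.01  ]
top [ 0.5671 -0.3452  0.01  ]
side [ 0.5108 -0.3195  0.003 ] [ 0.5003 -0.3285  0.013 ]
side [ 0.4952 -0.3321  0.003 ] [ 0.4849 -0.3409  0.013 ]
side [ 0.5796 -0.3373  0.003 ] [ 0.568  -0.3461  0.013 ]
finger [ 0.5253 -0.2736 -0.0082]
finger [ 0.5304 -0.2601 -0.0082]
finger [ 0.5047 -0.2659 -0.0082]
finger [ 0.5098 -0.2523 -0.0083]
finger [ 0.5119 -0.3092 -0.0082]
finger [ 0.5068 -0.3228 -0.0082]
finger [ 0.4913 -0.3015 -0.0082]
finger [ 0.4862 -0.315  -0.0082]
```

The screwdriver tip is about 6 mm from the finger's outer corner. At this height the pads already overlap the wedge by about 14 mm, which is enough, so I grip here.

```bash
python3 -m creep '[{"travel":[-0.003,0.002,0],"delta_rot":[0,0,0]},{"travel":[0,0,0],"delta_rot":[0,0,0]},{"travel":[0,0,0],"delta_rot":[0,0,0]},{"travel":[0,0,0],"delta_rot":[0,0,0]},{"travel":[0,0,0],"delta_rot":[0,0,0]},{"travel":[0,0,0],"delta_rot":[0,0,0]}]' 0; python3 -m creep '[{"travel":[0,0,0.1],"delta_rot":[0,0,0]},{"travel":[0,0,0.2],"delta_rot":[0,0,0]},{"travel":[0,0,0.2],"delta_rot":[0,0,0]},{"travel":[0,0,0.2],"delta_rot":[0,0,0]},{"travel":[0,0,0],"delta_rot":[0,0,0]},{"travel":[0,0,0],"delta_rot":[0,0,0]}]'; python3 -c "
from plan import *
shot('side','s5');crop('s5',320,130,430,240,6,'s5c')
crop('s5',320,190,420,280,6,'s5d')"
```

```text
time: 6.05
tool_pos: [0.5077, -0.2872, -0.0084]
ee_rot: [-3.141, 0.001, 2.782]
ft_force: [0.2, -0.1, 5.7]
opening: 0.312
time: 6.65
tool_pos: [0.5075, -0.2871, 0.1315]
ee_rot: [-3.141, 0.001, 2.782]
ft_force: [0.0, 0.3, -0.4]
opening: 0.314
```

View pics/s5c.png

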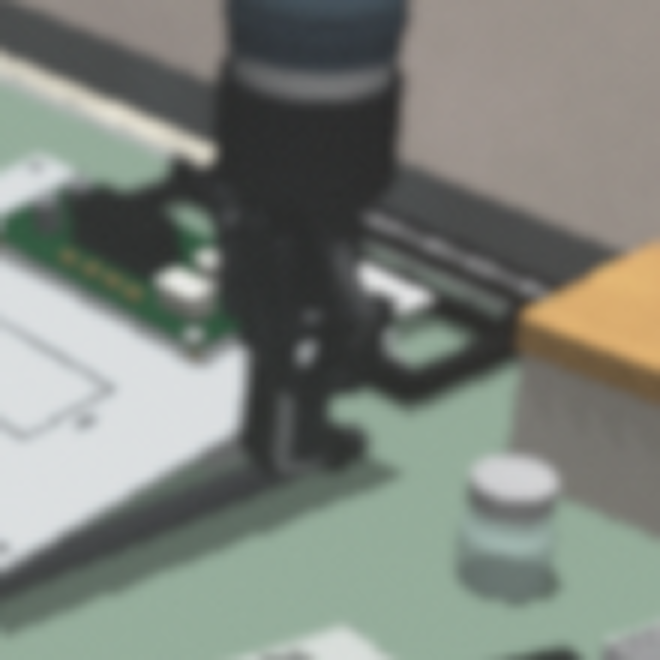

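View pics/s5d.png

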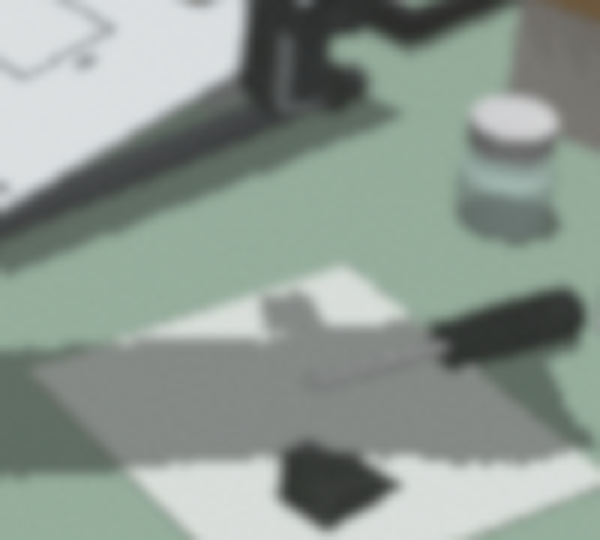

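Wedge 1 is held: opening 0.31 matches 28 mm, and its place on the mat is empty. The tips are about level with its underside. Now hover over the plate with the tool tilted to the plate normal, then look.

```bash
cat >> plan.py <<'E'
def wtcp(x,y,lift,off=-.0234):  # TCP so that wedge mid is at plate (x,y,.012+lift)
    q=onplate(np.pi); return plate([x,y,.012+lift])-q.apply([0,0,off]),q
E
python3 - <<'E'
from plan import *
p,q=wtcp(-.0434,.042,.05); print(p); go(p,q)
E
```

```text
[0.52271417 0.03383807 0.08670106]
travel [ 0.0813  1.6008 -0.2168] rot [-0.0111 -0.0538  0.1016] minrows 6.469836769032972 2.419771421219898
```

```bash
python3 -m creep '[{"travel":[0,0.16,0],"delta_rot":[0,0,0.0102]},{"travel":[0,0.16,0],"delta_rot":[0,0,0.0102]},{"travel":[0.01,0.16,0],"delta_rot":[-0.0016,-0.008,0.0102]},{"travel":[0.01,0.16,0],"delta_rot":[-0.0016,-0.008,0.0102]},{"travel":[0.01,0.16,0],"delta_rot":[-0.0016,-0.008,0.0102]},{"travel":[0.01,0.16,0],"delta_rot":[-0.0016,-0.008,0.0102]},{"travel":[0.01,0.16,0],"delta_rot":[-0.0016,-0.008,0.0102]},{"travel":[0.01,0.16,0],"delta_rot":[-0.0016,-0.008,0.0102]},{"travel":[0.01,0.16,-0.1],"delta_rot":[-0.0016,-0.0058,0.0102]},{"travel":[0.01,0.16,-0.1],"delta_rot":[0,0,0.01]},{"travel":[0,0,0],"delta_rot":[0,0,0]},{"travel":[0,0,0],"delta_rot":[0,0,0]}]'; python3 -c "
from plan import *
p,q=wtcp(-.0434,.042,.05);go(p,q)
shot('side','s6');shot('top','t6');crop('s6',240,120,390,230,5,'s6c');crop('t6',230,110,350,210,6,'t6c')"
```

```text
time: 7.9
tool_pos: [0.5206, 0.0336, 0.0887]
ee_rot: [-3.138, 0.167, 3.104]
ft_force: [0.1, -0.9, -0.1]
opening: 0.311
travel [ 0.0104  0.0011 -0.0102] rot [ 0.0011 -0.0011 -0.0004] minrows 0.058492215526867695 0.03312466008581923
```

View pics/s6c.png

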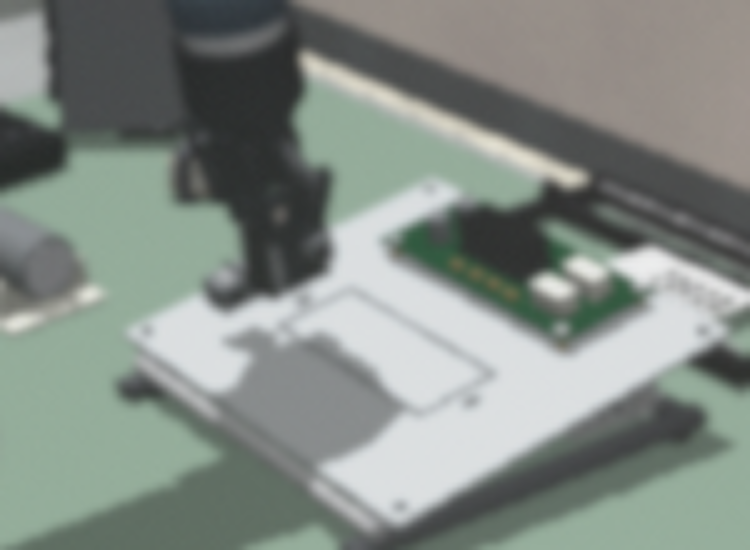

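View pics/t6c.png

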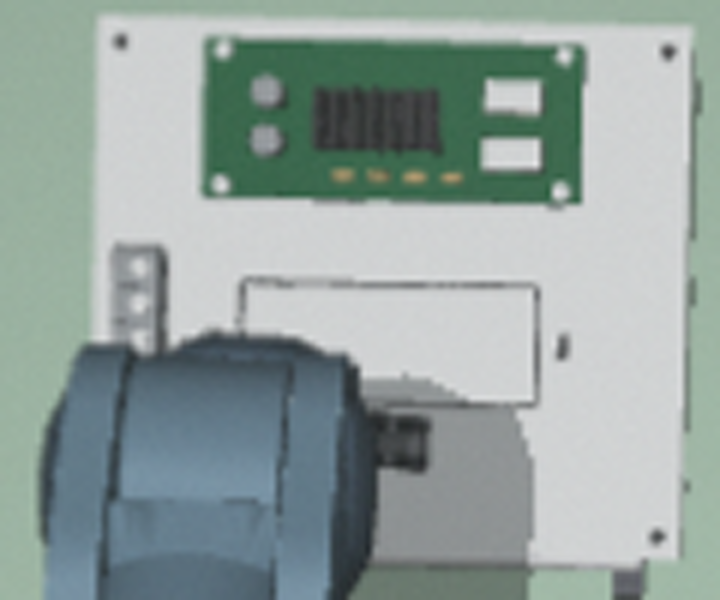

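```bash
python3 - <<'E'
from plan import *
s=load('s6');t=bot.state();q=R.from_euler('xyz',t['ee_rot']);p=t['tool_pos']
im=cv2.resize(s['img'][155:195,270:315,::-1],None,fx=14,fy=14,interpolation=cv2.INTER_NEAREST)
def dr(P,col):
    h=cv2.convexHull(proj(s,P).astype(np.float32))[:,0]
    cv2.polylines(im,[((h-[270,155]+.5)*14).astype(np.int32)],True,col)
Rw=q*R.from_euler('ZX',[np.pi,np.pi]).inv() if 0 else q*R.from_euler('X',np.pi)*R.from_euler('Z',np.pi)
Vm=WV-[-.010,0,.012]
dr(p+q.apply([0,0,-.0234])+Rw.apply(Vm),(0,0,255)) # A red
dr(p+np.array([0,0,.0234])+Rw.apply(Vm),(255,0,0)) # B blue
cv2.imwrite('pics/m6.png',im)
E
```

```text
(no output)
```

View pics/m6.png

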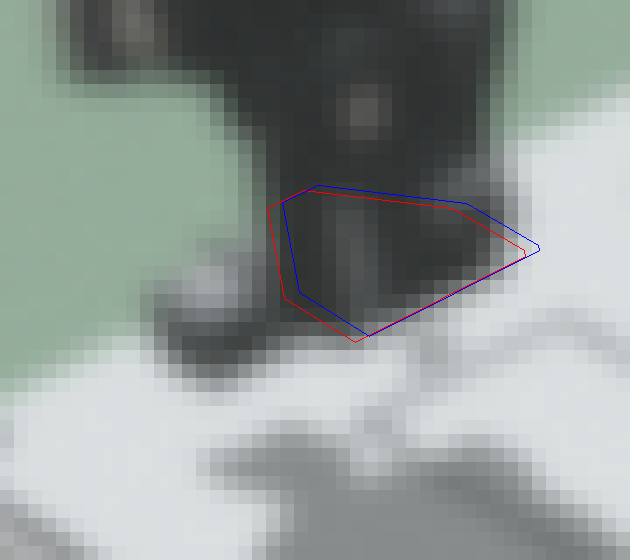

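Both tool-offset hypotheses match the picture to about 1 px. Correct and lower to 6 mm above the plate, then creep to contact.

```bash
python3 -m creep '[{"travel":[0.015,0,-0.06],"delta_rot":[0.001,-0.001,0]},{"travel":[0.015,0,-0.06],"delta_rot":[0,0,0]},{"travel":[0.01,0,-0.06],"delta_rot":[0,0,0]},{"travel":[0.008,0,-0.045],"delta_rot":[0,0,0]},{"travel":[0,0,0],"delta_rot":[0,0,0]},{"travel":[0,0,0],"delta_rot":[0,0,0]}]'; python3 -c "
from plan import *
go(*wtcp(-.0434,.042,0.0))"
```

```text
time: 8.6
tool_pos: [0.5327, 0.0329, 0.0461]
ee_rot: [3.141, 0.175, 3.101]
ft_force: [0.0, 0.6, -0.5]
opening: 0.308
travel [-0.0075  0.0031 -0.0434] rot [-0.      0.0015  0.0001] minrows 0.17667111468646998 0.030875062237407887
```

```bash
python3 -m creep '[{"travel":[-0.006,0.002,-0.01],"delta_rot":[0,0.001,0]},{"travel":[0,0,-0.01],"delta_rot":[0,0,0]},{"travel":[0,0,-0.01],"delta_rot":[0,0,0]},{"travel":[0,0,-0.005],"delta_rot":[0,0,0]},{"travel":[0,0,0],"delta_rot":[0,0,0]},{"travel":[0,0,0],"delta_rot":[0,0,0]}]'; python3 -c "
from plan import *
go(*wtcp(-.0434,.042,0.0))"
```

```text
time: 9.2
tool_pos: [0.5315, 0.0336, 0.0393]
ee_rot: [3.141, 0.172, 3.102]
ft_force: [0.0, -0.4, -0.3]
opening: 0.309
travel [-0.0018 -0.0007 -0.0092] rot [-0.      0.0006 -0.0001] minrows 0.037512034386593195 0.013649580989079181
```

```bash
python3 -m creep '[{"travel":[0,0,-0.006],"delta_rot":[0,0,0]},{"travel":[0,0,-0.006],"delta_rot":[0,0,0]},{"travel":[0,0,-0.003],"delta_rot":[0,0,0]},{"travel":[0,0,0],"delta_rot":[0,0,0]}]'; python3 -c "
from plan import *
go(*wtcp(-.0434,.042,0.0))"
```

```text
time: 9.6
tool_pos: [0.5318, 0.0336, 0.0376]
ee_rot: [3.142, 0.173, 3.102]
ft_force: [-5.8, 0.9, 13.0]
opening: 0.317
travel [-0.0032 -0.0005 -0.0008] rot [ 0.      0.001  -0.0001] minrows 0.013391547800742995 0.021227989176047526
```

Contact at exactly the predicted height, with 13 N. Release, and retreat along the normal.

```bash
python3 -m creep '[{"travel":[0,0,0.004],"delta_rot":[0,0,0]},{"travel":[0,0,0],"delta_rot":[0,0,0]},{"travel":[0,0,0],"delta_rot":[0,0,0]},{"travel":[0,0,0],"delta_rot":[0,0,0]}]' 45; python3 -m creep '[{"travel":[-0.008,0,0.05],"delta_rot":[0,0,0]},{"travel":[-0.017,0,0.1],"delta_rot":[0,0,0]},{"travel":[-0.03,0,0.18],"delta_rot":[0,0,0]},{"travel":[-0.03,0,0.18],"delta_rot":[0,0,0]},{"travel":[0,-0.2,0],"delta_rot":[0,0,0]},{"travel":[0,-0.2,0],"delta_rot":[0,0,0]},{"travel":[0,-0.2,0],"delta_rot":[0,0,0]},{"travel":[0,-0.2,0],"delta_rot":[0,0,0]},{"travel":[0,-0.2,0],"delta_rot":[0,0,0]}]'
python3 -c "
from plan import *
shot('side','s7');shot('top','t7');crop('s7',260,140,360,220,7,'s7c');crop('t7',230,130,350,210,6,'t7c')"
```

```text
time: 10.0
tool_pos: [0.5314, 0.0336, 0.0368]
ee_rot: [3.141, 0.172, 3.102]
ft_force: [-0.9, 0.2, -0.1]
opening: 0.454
time: 10.9
tool_pos: [0.5144, -0.168, 0.1399]
ee_rot: [-3.141, 0.173, 3.102]
ft_force: [-0.1, 0.4, -0.2]
opening: 0.453
```

View pics/s7c.png

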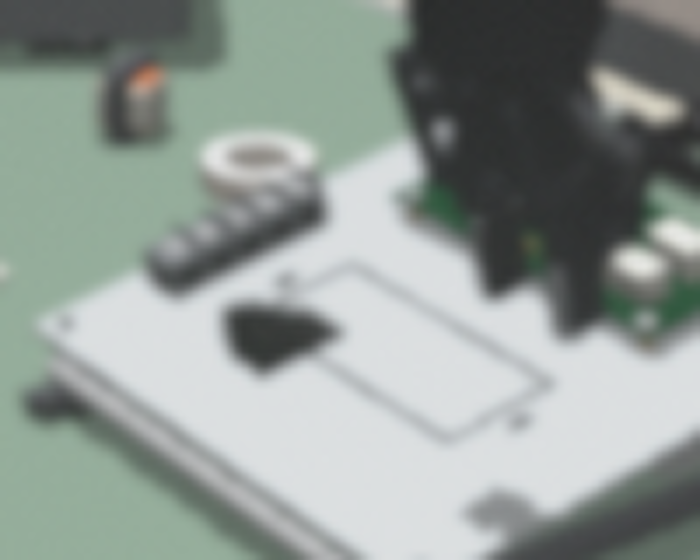

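View pics/t7c.png

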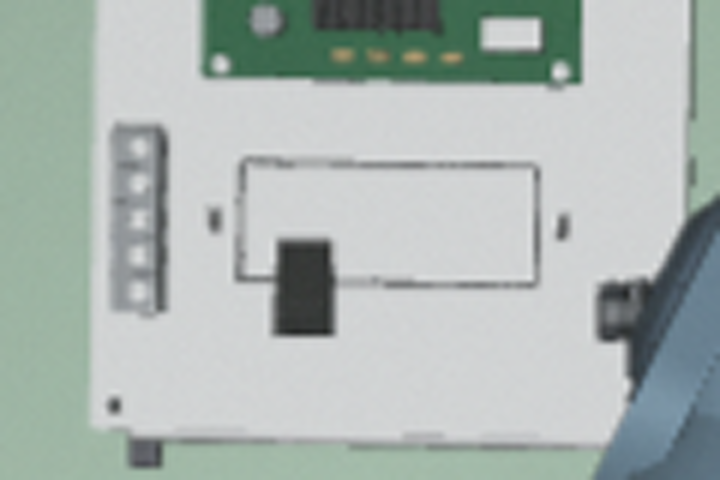

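Wedge 1 sits flat on the plate at about (281,178) in the top picture, toe uphill. Measure it and plan wedge 2.

```bash
python3 - <<'E'
from plan import *
d=load('t7')
r=wedgefit([(d,268,164,25,28)],[-.0334,.042,0],base=(PR.as_matrix(),PO)); print('w1 in plate (origin)',r.x,r.fun)
th=.03; m=np.array([.4645,-.378])-.010*np.array([np.cos(th),np.sin(th)])
q=down(np.pi+th); print(m); go([*m,.08],q); 
# where is toe end to screwdriver
E
```

```text
w1 in plate (origin) [-0.03277242  0.04202097  0.01266604] 7.251649205653554
[ 0.4545045  -0.37829996]
travel [-0.3035 -1.0352 -0.3006] rot [0.0012 0.0554 0.024 ] minrows 4.479414739463117 1.2650700850334584
```

```bash
python3 -m creep '[{"travel":[-0.05,-0.17,0],"delta_rot":[0,0.0092,0.004]},{"travel":[-0.05,-0.17,0],"delta_rot":[0,0.0092,0.004]},{"travel":[-0.05,-0.17,-0.05],"delta_rot":[0,0.0092,0.004]},{"travel":[-0.05,-0.17,-0.05],"delta_rot":[0,0.0092,0.004]},{"travel":[-0.05,-0.17,-0.1],"delta_rot":[0,0.0092,0.003]},{"travel":[-0.053,-0.185,-0.1],"delta_rot":[0.001,0.0092,0.003]},{"travel":[0,0,-0.1],"delta_rot":[0,0,0]},{"travel":[0,0,0],"delta_rot":[0,0,0]},{"travel":[0,0,0],"delta_rot":[0,0,0]}]'
python3 -c "
from plan import *
go([.4545,-.378,-.007],down(np.pi+.02))
shot('side','s8');crop('s8',330,200,430,290,7,'s8c')"
```

```text
time: 11.9
tool_pos: [0.4537, -0.3722, 0.0593]
ee_rot: [3.137, -0.002, -3.111]
ft_force: [-0.2, 1.0, 0.7]
opening: 0.453
travel [ 0.0038 -0.0289 -0.3313] rot [-0.0013 -0.0007 -0.0032] minrows 1.3302336031764284 0.07428703008681158
```

View pics/s8c.png

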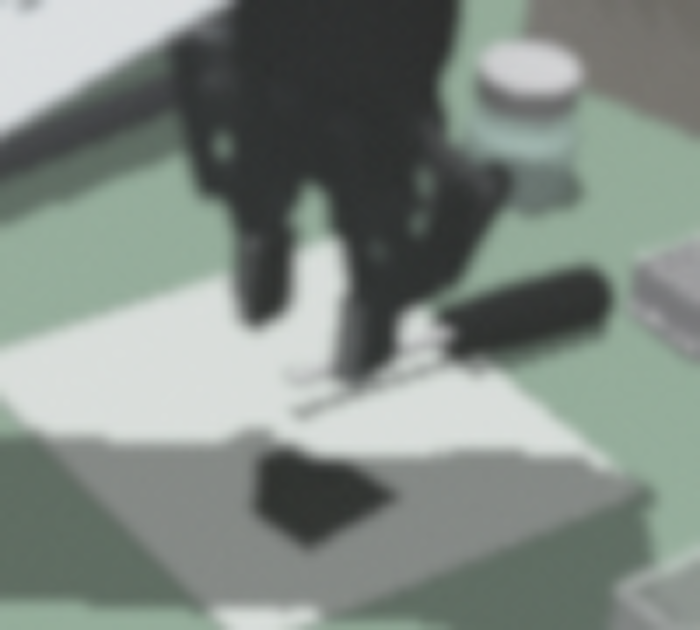

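The fingers hang over wedge 2 in line with it, clear of the screwdriver. Lower in stages.

```bash
python3 -m creep '[{"travel":[0.004,-0.027,-0.07],"delta_rot":[-0.001,-0.001,-0.003]},{"travel":[0,0,-0.08],"delta_rot":[0,0,0]},{"travel":[0,0,-0.04],"delta_rot":[0,0,0]},{"travel":[0,0,0],"delta_rot":[0,0,0]},{"travel":[0,0,0],"delta_rot":[0,0,0]}]'
python3 -c "
from plan import *
go([.4545,-.378,-.007],down(np.pi+.02))
shot('side','s9');crop('s9',330,200,430,290,7,'s9c')"
```

```text
time: 12.45
tool_pos: [0.4552, -0.3786, 0.022]
ee_rot: [-3.14, 0.002, -3.121]
ft_force: [-0.9, 0.3, 0.2]
opening: 0.452
travel [-0.0037  0.0032 -0.1451] rot [ 0.0003  0.0008 -0.0003] minrows 0.5805667914561965 0.018705425676929642
```

View pics/s9c.png

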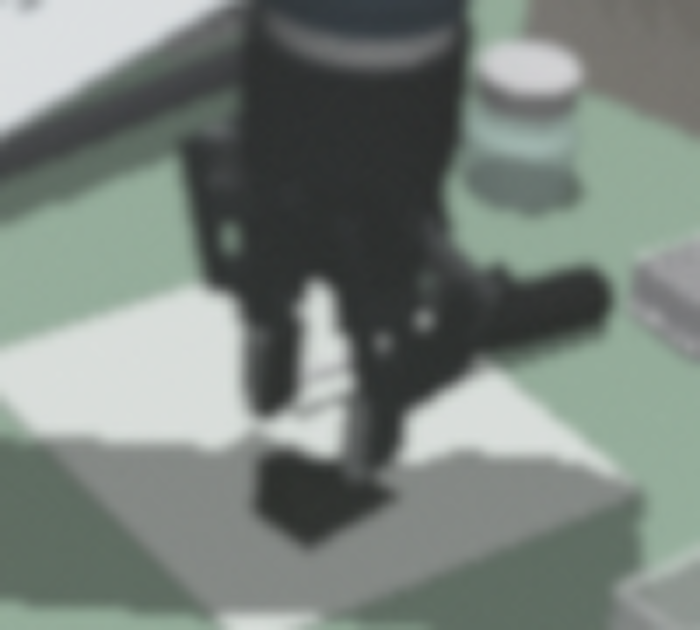

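```bash
python3 -m creep '[{"travel":[-0.003,0.002,-0.04],"delta_rot":[0,0,0]},{"travel":[0,0,-0.04],"delta_rot":[0,0,0]},{"travel":[0,0,-0.03],"delta_rot":[0,0,0]},{"travel":[0,0,-0.02],"delta_rot":[0,0,0]},{"travel":[0,0,-0.008],"delta_rot":[0,0,0]},{"travel":[0,0,0],"delta_rot":[0,0,0]}]'
python3 -c "
from plan import *
go([.4545,-.378,-.007],down(np.pi+.02))"
```

```text
time: 13.1
tool_pos: [0.4539, -0.3782, -0.007]
ee_rot: [3.141, 0.001, -3.122]
ft_force: [0.0, 0.2, 1.3]
opening: 0.449
travel [0.003  0.0011 0.    ] rot [-0.      0.0004 -0.    ] minrows 0.012626015615639667 0.008566335730786905
```

```bash
python3 -m creep '[{"travel":[0.002,0,0],"delta_rot":[0,0,0]},{"travel":[0,0,0],"delta_rot":[0,0,0]},{"travel":[0,0,0],"delta_rot":[0,0,0]},{"travel":[0,0,0],"delta_rot":[0,0,0]},{"travel":[0,0,0],"delta_rot":[0,0,0]}]' 0; python3 -m creep '[{"travel":[0,0,0.1],"delta_rot":[0,0,0]},{"travel":[0,0,0.2],"delta_rot":[0,0,0]},{"travel":[0,0,0.2],"delta_rot":[0,0,0]},{"travel":[0,0,0.2],"delta_rot":[0,0,0]},{"travel":[0,0,0],"delta_rot":[0,0,0]}]'; python3 -c "
from plan import *
go(*wtcp(-.0424,-.042,.05,-.0225))
shot('side','s10');crop('s10',330,150,430,270,6,'s10c')"
```

```text
time: 13.6
tool_pos: [0.4549, -0.3787, -0.0062]
ee_rot: [-3.141, 0.002, -3.121]
ft_force: [0.6, -0.1, 2.3]
opening: 0.313
time: 14.1
tool_pos: [0.4576, -0.3815, 0.1398]
ee_rot: [-3.133, 0.009, -3.121]
ft_force: [0.7, -0.4, -0.3]
opening: 0.306
travel [ 0.3131  1.6566 -0.2604] rot [ 0.0022 -0.0512 -0.0189] minrows 6.823752050032321 1.1436536894657245
```

View pics/s10c.png

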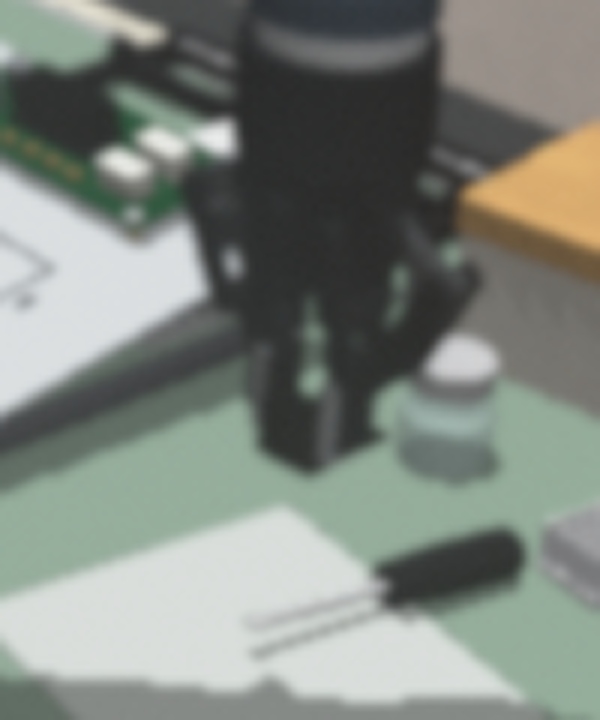

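Wedge 2 is held. Carry it over the plate.

```bash
python3 -m creep '[{"travel":[0.034,0.184,0],"delta_rot":[0,0,-0.002]},{"travel":[0.035,0.184,0],"delta_rot":[0,0,-0.002]},{"travel":[0.035,0.184,0],"delta_rot":[0,-0.007,-0.002]},{"travel":[0.035,0.184,0],"delta_rot":[0,-0.008,-0.002]},{"travel":[0.035,0.184,0],"delta_rot":[0,-0.008,-0.002]},{"travel":[0.035,0.184,0],"delta_rot":[0,-0.008,-0.002]},{"travel":[0.035,0.184,-0.05],"delta_rot":[0,-0.008,-0.002]},{"travel":[0.035,0.184,-0.1],"delta_rot":[0.002,-0.008,-0.002]},{"travel":[0.034,0.184,-0.1],"delta_rot":[0,-0.004,-0.003]},{"travel":[0,0,0],"delta_rot":[0,0,0]},{"travel":[0,0,0],"delta_rot":[0,0,0]}]';python3 -c "
from plan import *
go(*wtcp(-.0424,-.042,.05,-.0212));go(*wtcp(-.0424,-.042,.0,-.0212))"
```

```text
time: 15.25
tool_pos: [0.5152, -0.0462, 0.0816]
ee_rot: [3.133, 0.158, 3.103]
ft_force: [-0.4, 0.2, -1.1]
opening: 0.315
travel [ 0.024  -0.0197  0.0371] rot [-0.0028 -0.0038 -0.0008] minrows 0.19370667553439072 0.10013422026669744
travel [ 0.0663 -0.0214 -0.2093] rot [-0.0028 -0.0038 -0.0008] minrows 0.88219898833449 0.10013422026669744
```

```bash
python3 -m creep '[{"travel":[0.024,-0.02,0],"delta_rot":[-0.003,-0.004,-0.001]},{"travel":[0.015,-0.001,-0.06],"delta_rot":[0,0,0]},{"travel":[0.015,0,-0.06],"delta_rot":[0,0,0]},{"travel":[0.01,0,-0.04],"delta_rot":[0,0,0]},{"travel":[0,0,0],"delta_rot":[0,0,0]},{"travel":[0,0,0],"delta_rot":[0,0,0]},{"travel":[0,0,0],"delta_rot":[0,0,0]}]';python3 -c "
from plan import *
go(*wtcp(-.0424,-.042,.0,-.0212))"
```

```text
time: 15.95
tool_pos: [0.5301, -0.0515, 0.0516]
ee_rot: [-3.141, 0.175, 3.099]
ft_force: [-0.3, -0.5, -0.9]
opening: 0.312
travel [-0.0085  0.0052 -0.0593] rot [0.0004 0.0016 0.0008] minrows 0.24063407163998743 0.03828007731932533
```

```bash
python3 -m creep '[{"travel":[-0.008,0.005,-0.02],"delta_rot":[0,0.0016,0.001]},{"travel":[0,0,-0.014],"delta_rot":[0,0,0]},{"travel":[0,0,-0.01],"delta_rot":[0,0,0]},{"travel":[0,0,-0.006],"delta_rot":[0,0,0]},{"travel":[0,0,0],"delta_rot":[0,0,0]},{"travel":[0,0,0],"delta_rot":[0,0,0]}]';python3 -c "
from plan import *
go(*wtcp(-.0424,-.042,.0,-.0212))"
```

```text
time: 16.55
tool_pos: [0.5283, -0.0504, 0.0414]
ee_rot: [-3.14, 0.17, 3.102]
ft_force: [-0.5, -0.7, 0.6]
opening: 0.312
travel [ 0.0004 -0.0003 -0.0083] rot [ 0.0004 -0.0001 -0.0002] minrows 0.03339096001154656 0.008922813800530434
```

```bash
python3 -m creep '[{"travel":[0.001,0,-0.006],"delta_rot":[0,0,0]},{"travel":[0,0,-0.005],"delta_rot":[0,0,0]},{"travel":[0,0,-0.003],"delta_rot":[0,0,0]},{"travel":[0,0,0],"delta_rot":[0,0,0]}]';python3 -c "
from plan import *
go(*wtcp(-.0424,-.042,.0,-.0212))"
```

```text
time: 16.95
tool_pos: [0.5288, -0.0504, 0.0398]
ee_rot: [-3.14, 0.171, 3.102]
ft_force: [-4.7, 0.4, 9.7]
opening: 0.314
travel [-0.0019 -0.      0.    ] rot [ 0.0004  0.0002 -0.0002] minrows 0.007410248878828679 0.010858608698347233
```

Touching at the predicted height. Release, retreat, and move off towards the capacitor, turning the tool.

```bash
python3 -m creep '[{"travel":[0,0,0.004],"delta_rot":[0,0,0]},{"travel":[0,0,0],"delta_rot":[0,0,0]},{"travel":[0,0,0],"delta_rot":[0,0,0]},{"travel":[0,0,0],"delta_rot":[0,0,0]}]' 45; python3 -m creep '[{"travel":[-0.008,0,0.05],"delta_rot":[0,0,0]},{"travel":[-0.017,0,0.1],"delta_rot":[0,0,0]},{"travel":[-0.03,0,0.18],"delta_rot":[0,0,0]},{"travel":[-0.03,0,0.18],"delta_rot":[0,0,0]},{"travel":[0,0,0.15],"delta_rot":[0,0,-0.03]},{"travel":[0,0.2,0],"delta_rot":[0,0.01,-0.04]},{"travel":[0,0.2,0],"delta_rot":[0,0.01,-0.04]},{"travel":[0,0.2,0],"delta_rot":[0,0.01,-0.04]},{"travel":[0,0.2,0],"delta_rot":[0,0.01,-0.04]},{"travel":[0,0.2,0],"delta_rot":[0,0.01,-0.04]},{"travel":[0,0.2,0],"delta_rot":[0,0,-0.04]},{"travel":[0,0.2,0],"delta_rot":[0,0,-0.04]}]' 100
python3 -m creep '[{"travel":[-0.02,0.2,0],"delta_rot":[0,0,-0.04]},{"travel":[-0.02,0.2,0],"delta_rot":[0,0,-0.04]},{"travel":[-0.02,0.1,0],"delta_rot":[0,0,-0.04]},{"travel":[0,0,0],"delta_rot":[0,0,-0.03]},{"travel":[0,0,0],"delta_rot":[0,0,0]}]'
python3 -c "
from plan import *
shot('side','s11');shot('top','t11');crop('s11',200,140,360,240,5,'s11c');crop('t11',150,110,350,230,4,'t11c')
d=load('t11')
for n,y in(('a',.042),('b',-.042)):
  u=proj(d,[plate([-.034,y,.01])])[0].astype(int)
  r=wedgefit([(d,u[0]-13,u[1]-13,25,27)],[-.0334,y,0],base=(PR.as_matrix(),PO)); print(n,r.x,r.fun)
th=1.676; q=down(th); go([.4789,.3258,.10],q)"
```

```text
time: 17.35
tool_pos: [0.5284, -0.0504, 0.0392]
ee_rot: [-3.141, 0.169, 3.102]
ft_force: [-0.1, 0.3, 0.5]
opening: 0.452
time: 18.55
tool_pos: [0.5117, 0.2303, 0.172]
ee_rot: [-3.075, 0.031, 2.132]
ft_force: [0.9, 0.6, 0.8]
opening: 0.998
time: 19.05
tool_pos: [0.4994, 0.3291, 0.1718]
ee_rot: [-3.075, 0.031, 1.667]
ft_force: [0.9, -0.0, -0.4]
opening: 1.001
a [-0.0328024   0.041845    0.02096269] 6.8863636232880125
b [-0.03084204 -0.04209422  0.03124133] 5.836624442710795
travel [-0.1035 -0.0124 -0.3591] rot [ 0.0119 -0.0202  0.0029] minrows 1.4955872404135702 0.49548346828976114
```

View pics/s11c.png

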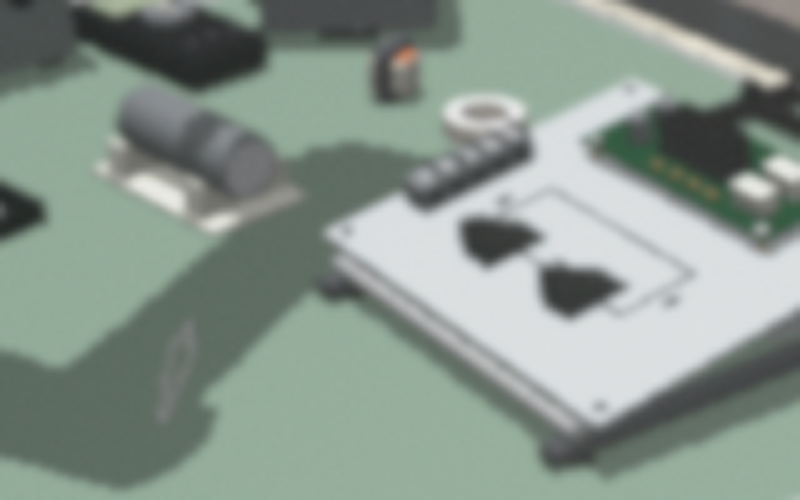

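View pics/t11c.png

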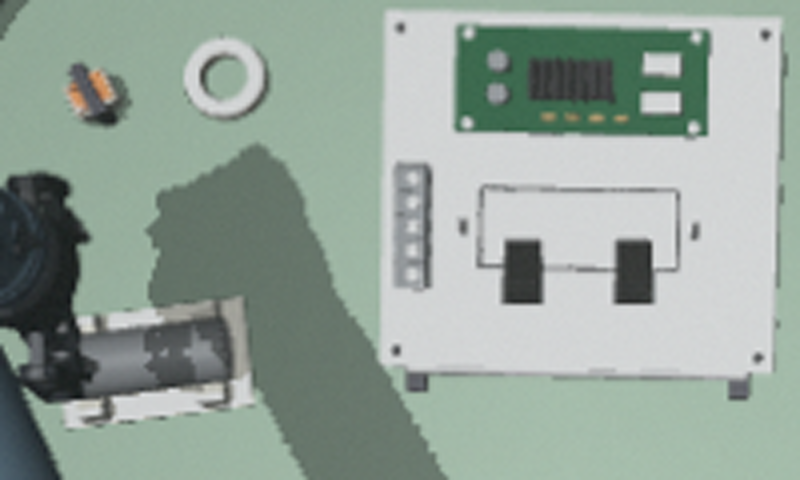

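Both wedges are placed well: origins at plate x −32.8 and −30.8 mm, y ±42 mm, yaw under 0.04. This also shows the offset lies along the tool axis. Now align above the capacitor.

```bash
python3 -m creep '[{"travel":[-0.1,-0.012,0],"delta_rot":[0.012,-0.02,0.003]},{"travel":[0,0,-0.13],"delta_rot":[0,0,0]},{"travel":[0,0,-0.13],"delta_rot":[0,0,0]},{"travel":[0,0,-0.1],"delta_rot":[0,0,0]},{"travel":[0,0,0],"delta_rot":[0,0,0]},{"travel":[0,0,0],"delta_rot":[0,0,0]}]'
python3 -c "
from plan import *
go([.4789,.3258,.002],down(1.676))
shot('side','s12');shot('top','t12');crop('s12',190,120,290,200,7,'s12c');crop('t12',130,160,230,230,7,'t12c')"
```

```text
time: 19.75
tool_pos: [0.4795, 0.3255, 0.0999]
ee_rot: [-3.14, -0.0, 1.674]
ft_force: [-0.0, 0.5, 1.1]
opening: 0.999
travel [-0.0032  0.0013 -0.4893] rot [-0.0001 -0.0005  0.0005] minrows 1.957378830674253 0.013925902538876456
```

View pics/s12c.png

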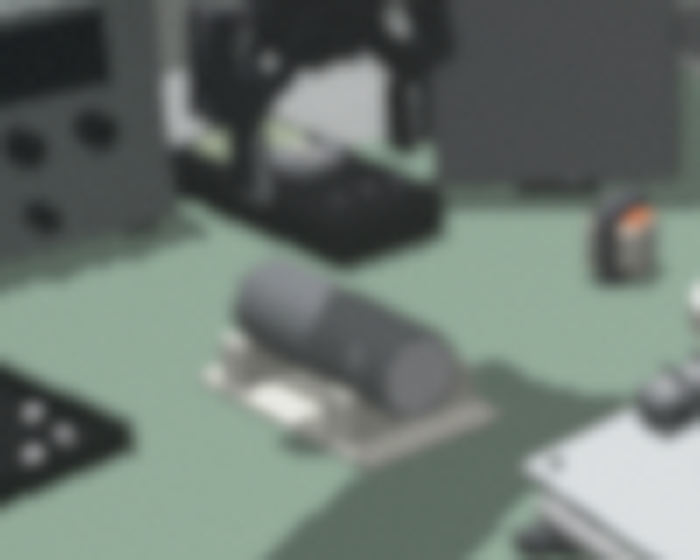

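View pics/t12c.png

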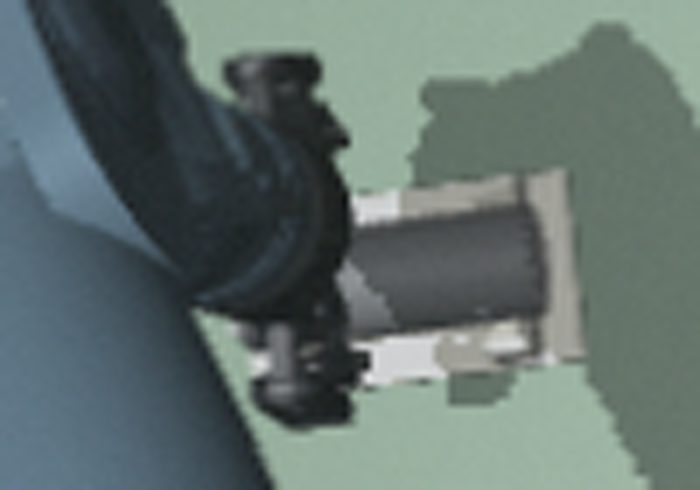

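```bash
python3 -m creep '[{"travel":[-0.003,0.001,-0.1],"delta_rot":[0,0,0]},{"travel":[0,0,-0.12],"delta_rot":[0,0,0]},{"travel":[0,0,-0.05],"delta_rot":[0,0,0]},{"travel":[0,0,0],"delta_rot":[0,0,0]},{"travel":[0,0,0],"delta_rot":[0,0,0]}]'
python3 -c "
from plan import *
go([.4789,.3258,.002],down(1.676))
s=shot('side','s13');crop('s13',190,120,290,200,7,'s13c')
"
```

```text
time: 20.35
tool_pos: [0.4796, 0.3266, 0.0464]
ee_rot: [3.141, -0.001, 1.675]
ft_force: [0.8, 0.7, 0.3]
opening: 1.001
travel [-0.0037 -0.0042 -0.2222] rot [-0.0003  0.      0.0005] minrows 0.8891979427707375 0.01205630229178153
```

View pics/s13c.png

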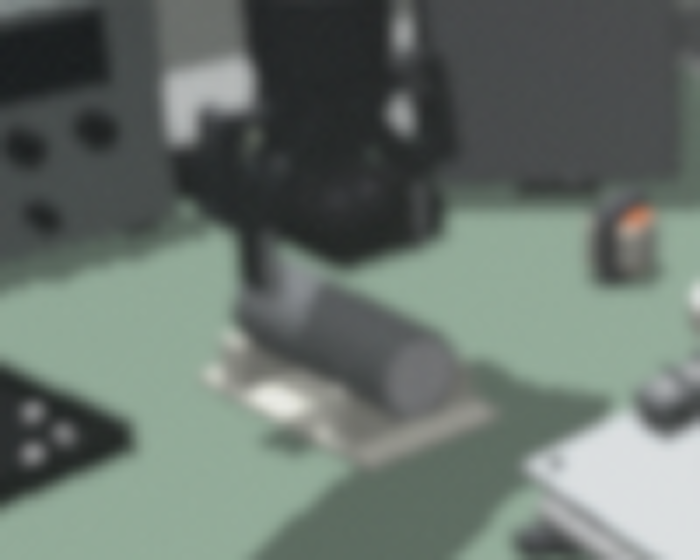

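The near finger comes down just in front of the can at (255,285) in the crop, and the far one is hidden behind it. Lower in stages.

```bash
python3 -m creep '[{"travel":[-0.003,-0.003,-0.06],"delta_rot":[0,0,0]},{"travel":[0,0,-0.06],"delta_rot":[0,0,0]},{"travel":[0,0,0],"delta_rot":[0,0,0]}]'; python3 -m creep '[{"travel":[0,0,-0.05],"delta_rot":[0,0,0]},{"travel":[0,0,-0.04],"delta_rot":[0,0,0]},{"travel":[0,0,-0.012],"delta_rot":[0,0,0]},{"travel":[0,0,0],"delta_rot":[0,0,0]},{"travel":[0,0,0],"delta_rot":[0,0,0]}]'
python3 -c "
from plan import *
go([.4789,.3258,.002],down(1.676))
s=shot('side','s14');crop('s14',190,120,290,200,7,'s14c')
"
```

```text
time: 20.7
tool_pos: [0.4767, 0.3248, 0.0193]
ee_rot: [-3.137, 0.001, 1.674]
ft_force: [-0.7, 0.1, -1.0]
opening: 1.0
time: 21.2
tool_pos: [0.4785, 0.3258, 0.0011]
ee_rot: [-3.141, -0.001, 1.674]
ft_force: [-0.5, 0.3, -0.4]
opening: 1.002
travel [0.002  0.0001 0.0045] rot [-0.0002 -0.0003  0.0005] minrows 0.01967352768756051 0.012254541513073999
```

View pics/s14c.png

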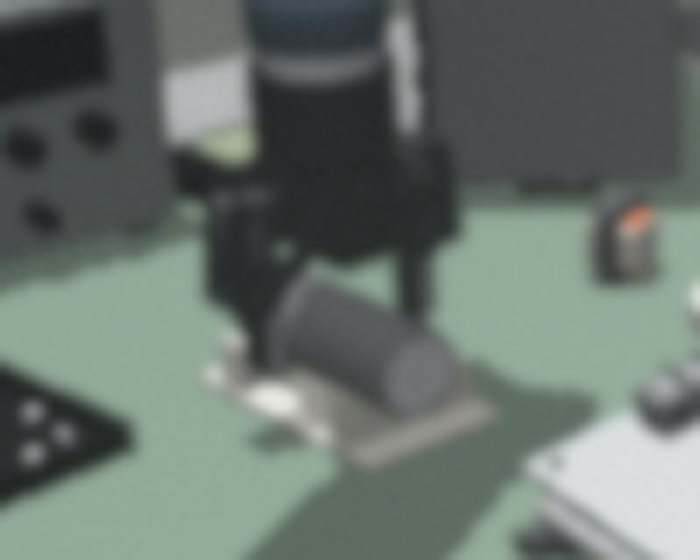

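The fingers straddle the can's middle: near one at (262,370), far one at (415,310), can centre about (345,338). Grip.

```bash
python3 -m creep '[{"travel":[0,0,0],"delta_rot":[0,0,0]},{"travel":[0,0,0],"delta_rot":[0,0,0]},{"travel":[0,0,0],"delta_rot":[0,0,0]},{"travel":[0,0,0],"delta_rot":[0,0,0]},{"travel":[0,0,0],"delta_rot":[0,0,0]},{"travel":[0,0,0],"delta_rot":[0,0,0]},{"travel":[0,0,0],"delta_rot":[0,0,0]}]' 0; python3 -c "
from rig import bot
print(bot.state())"
```

```text
time: 21.95
tool_pos: [0.4787, 0.3259, 0.0017]
ee_rot: [-3.142, -0.001, 1.675]
ft_force: [-1.3, -0.7, 6.3]
opening: 0.568
{'time': 21.95, 'joint_pos': array([ 4.87693366e-01,  5.36592977e-01, -2.56868401e-01,  7.77028466e-01,
        7.98818329e-04,  1.95466461e+00]), 'qd': array([ 8.31322079e-04, -1.69868329e-03,  1.14016339e-05,  2.63961482e-04,
        7.01676722e-04, -1.41113860e-03]), 'joint_efforts': array([-3.32059746e-02, -4.62255192e+01,  2.14547575e+01, -6.03308938e-01,
        7.65203778e-02,  7.42703606e-02]), 'tool_pos': array([0.4787428 , 0.32588692, 0.00168476]), 'ee_rot': array([-3.14157767e+00, -8.55463244e-04,  1.67462153e+00]), 'ft_force': array([-1.25600745, -0.74618028,  6.32577328]), 'moment': array([-0.20307561,  0.1681048 ,  0.05138531]), 'opening': 0.5684139854515778}
```

```bash
python3 -m creep '[{"travel":[0,0,0.05],"delta_rot":[0,0,0]},{"travel":[0,0,0.1],"delta_rot":[0,0,0]},{"travel":[0,0,0.15],"delta_rot":[0,0,0]},{"travel":[0,0,0.2],"delta_rot":[0,0,0]},{"travel":[0,0,0.2],"delta_rot":[0,0,0]},{"travel":[0,0,0],"delta_rot":[0,0,0]},{"travel":[0,0,0],"delta_rot":[0,0,0]}]'; python3 -c "
from plan import *
s=shot('side','s15');crop('s15',190,90,290,180,7,'s15c');shot('top','t15');crop('t15',130,160,230,230,7,'t15c')"
```

```text
time: 22.65
tool_pos: [0.4788, 0.3259, 0.1416]
ee_rot: [3.141, -0.001, 1.674]
ft_force: [-0.0, -1.2, -3.8]
opening: 0.569
```

View pics/s15c.png

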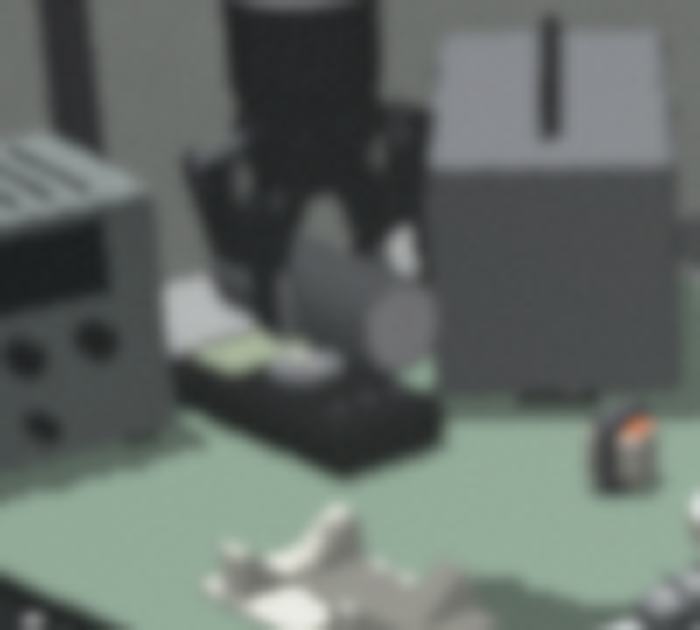

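View pics/t15c.png

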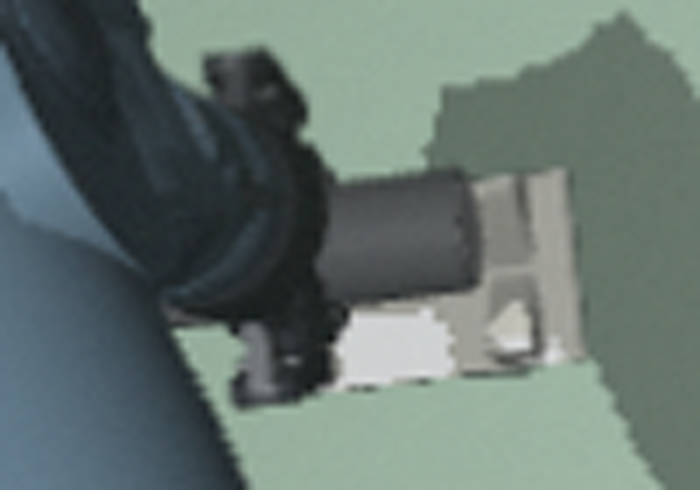

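The capacitor is held level, wrist reads 3.8 N (0.4 kg), and the cradle is empty. The plain end faces the camera, so the terminals face +y. Carry it over the plate.

```bash
cat >> plan.py <<'E'
def ctcp(x,y,lift,off=-.0353):
    q=onplate(np.pi/2); return plate([x,y,.025+lift])-q.apply([0,0,off]),q
E
python3 -c "
from plan import *
p,q=ctcp(.005,0,.06);print(p);go(p,q)"
```

```text
[ 0.56682235 -0.00996082  0.10582947]
travel [ 0.4496 -1.6745 -0.1664] rot [ 0.002  -0.0556 -0.0456] minrows 6.966969514612742 1.5064045590022623
```

```bash
python3 -m creep '[{"travel":[0.016,-0.06,0],"delta_rot":[0,0,0]},{"travel":[0.032,-0.12,0],"delta_rot":[0,-0.0055,-0.0045]},{"travel":[0.043,-0.16,0],"delta_rot":[0,-0.0055,-0.0045]},{"travel":[0.046,-0.17,0],"delta_rot":[0,-0.0055,-0.0045]},{"travel":[0.046,-0.17,0],"delta_rot":[0,-0.0055,-0.0045]},{"travel":[0.046,-0.17,0],"delta_rot":[0,-0.0055,-0.0045]},{"travel":[0.046,-0.17,0],"delta_rot":[0,-0.0055,-0.0045]},{"travel":[0.046,-0.17,0],"delta_rot":[0,-0.0055,-0.0045]},{"travel":[0.046,-0.17,0],"delta_rot":[0,-0.0055,-0.0045]},{"travel":[0.046,-0.17,-0.03],"delta_rot":[0,-0.0055,-0.0045]},{"travel":[0.027,-0.1,-0.06],"delta_rot":[0.002,-0.006,-0.005]},{"travel":[0.01,-0.044,-0.04],"delta_rot":[0,0,0]}]'; python3 -m creep '[{"travel":[0,0,0],"delta_rot":[0,0,0]},{"travel":[0,0,0],"delta_rot":[0,0,0]}]'; python3 -c "
from plan import *
go(*ctcp(.005,0,.02))
s=shot('side','s16');crop('s16',240,110,360,215,6,'s16c');shot('top','t16');crop('t16',230,110,350,210,6,'t16c')"
```

```text
time: 23.95
tool_pos: [0.5663, -0.0116, 0.1127]
ee_rot: [2.972, -0.001, 1.528]
ft_force: [-1.0, 0.1, -3.7]
opening: 0.571
time: 24.15
tool_pos: [0.5672, -0.0085, 0.1141]
ee_rot: [2.971, -0.002, 1.531]
ft_force: [0.2, 1.6, -2.4]
opening: 0.568
travel [ 0.0317 -0.0088 -0.2385] rot [-0.0006  0.0001 -0.0002] minrows 0.9630912260595853 0.014222806862525913
```

View pics/s16c.png

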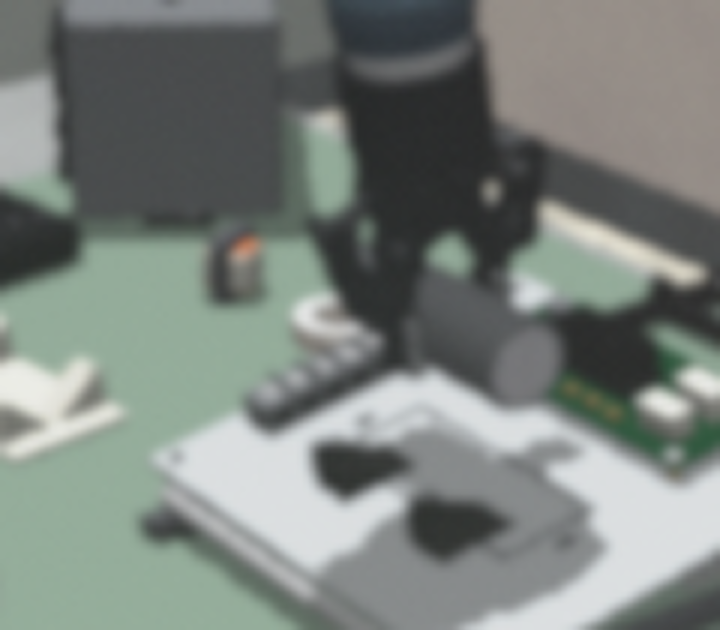

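View pics/t16c.png

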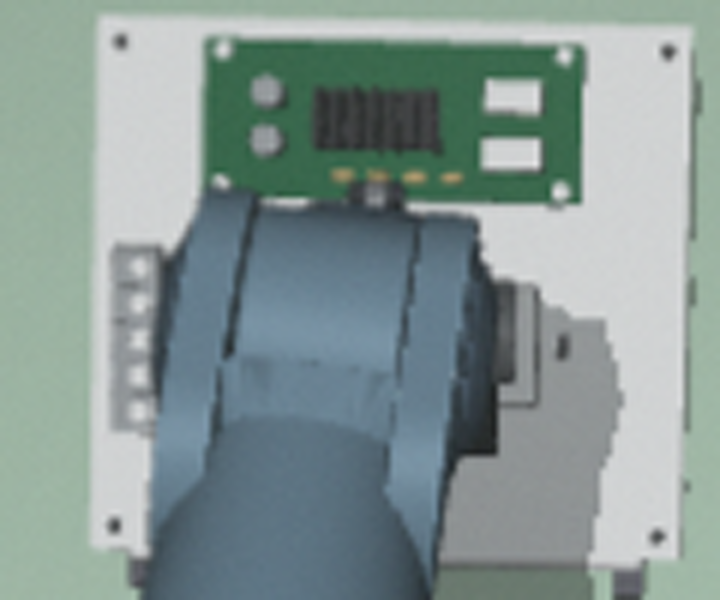

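```bash
cat >> plan.py <<'E'
def cylv():
    a=np.linspace(0,2*np.pi,40); return np.array([[x,.025*np.cos(t),.025*np.sin(t)] for x in(-.065,.065) for t in a])
E
python3 - <<'E'
from plan import *
s=load('s16');t=bot.state();q=R.from_euler('xyz',t['ee_rot']);p=t['tool_pos']
x0,y0,S=295,145,14
im=cv2.resize(s['img'][y0:y0+40,x0:x0+50,::-1],None,fx=S,fy=S,interpolation=cv2.INTER_NEAREST)
P=p+q.apply([0,0,-.0353])+q.apply(cylv())
h=cv2.convexHull(proj(s,P).astype(np.float32))[:,0]
cv2.polylines(im,[((h-[x0,y0]+.5)*S).astype(np.int32)],True,(0,0,255))
e=proj(s,P[:40]); cv2.polylines(im,[((e-[x0,y0]+.5)*S).astype(np.int32)],True,(0,255,255))
cv2.imwrite('pics/m16.png',im)
E
```

```text
(no output)
```

View pics/m16.png

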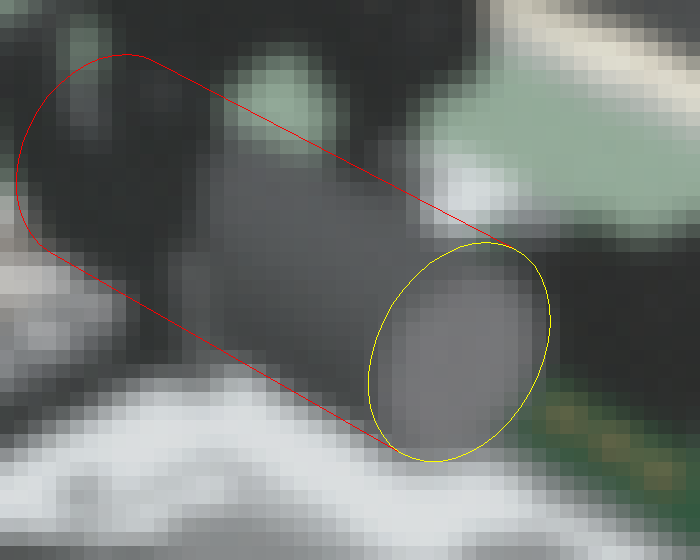

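The outline nearly matches, but the can may be slightly nose-up in the grip. I'll fit the axis from depth points.

```bash
cat >> plan.py <<'E'
def capfit(ds,q,p,off=-.0353,rad=.025,lim=.010):
    """fit axis in plate frame using depth pts near predicted cylinder"""
    c=p+q.apply([0,0,off]); ax=q.apply([1,0,0]); W=[]
    for d in ds:
        u,v=np.meshgrid(np.arange(640),np.arange(400)); uv=np.c_[u.ravel(),v.ravel()]
        uv=uv[d['range_z'][uv[:,1],uv[:,0]]>0]; w=world(d,uv); r=w-c; a=r@ax
        dist=np.linalg.norm(r-np.outer(a,ax),axis=1)
        ok=(abs(a)<.062)&(abs(a)>.018)&(abs(dist-rad)<lim); W.append(w[ok])
    W=np.vstack(W); L=PR.inv().apply(W-PO)   # plate frame
    c0=PR.inv().apply(c-PO)
    def f(x):
        o=np.array([c0[0]+x[0],c0[1],c0[2]+x[1]]); a=np.array([x[2],1,x[3]]);a/=np.linalg.norm(a)
        r=L-o; return np.linalg.norm(r-np.outer(r@a,a),axis=1)-rad
    r=least_squares(f,[0,0,0,0],loss='soft_l1',f_scale=.003)
    return len(W),c0,r.x,np.std(r.fun), np.sqrt(np.diag(np.linalg.inv(r.jac.T@r.jac)))*.004
E
python3 - <<'E'
from plan import *
t=bot.state();q=R.from_euler('xyz',t['ee_rot']);p=t['tool_pos']
s=load('s16');d=load('t16')
for ds in([s],[d],[s,d]):
    n,c0,x,sd,e=capfit(ds,q,p); print(n,c0.round(4),x.round(4),sd.round(4),e.round(4))
E
```

```text
192 [0.0079 0.0019 0.094 ] [-0.0025 -0.0012 -0.0055  0.002 ] 0.0015 [0.0006 0.0008 0.0144 0.0188]
43 [0.0079 0.0019 0.094 ] [-0.0107  0.0413 -0.2017  0.8156] 0.0019 [0.0122 0.0196 0.2489 0.4321]
235 [0.0079 0.0019 0.094 ] [-0.0024 -0.0012 -0.0095 -0.004 ] 0.0017 [0.0006 0.0008 0.0136 0.0173]
```

Tilt is about zero, offsets 1–2 mm. Lower to 10 mm above the plate.

```bash
python3 -m creep '[{"travel":[0.008,-0.006,-0.05],"delta_rot":[0,0,0]},{"travel":[0.01,-0.003,-0.07],"delta_rot":[0,0,0]},{"travel":[0.01,0,-0.07],"delta_rot":[0,0,0]},{"travel":[0.008,0,-0.05],"delta_rot":[0,0,0]},{"travel":[0.005,0,-0.03],"delta_rot":[0,0,0]},{"travel":[0,0,0],"delta_rot":[0,0,0]},{"travel":[0,0,0],"delta_rot":[0,0,0]},{"travel":[0,0,0],"delta_rot":[0,0,0]}]'; python3 -c "
from plan import *
go(*ctcp(.006,0,.0))
s=shot('side','s17');crop('s17',240,110,360,215,6,'s17c')
t=bot.state();q=R.from_euler('xyz',t['ee_rot']);p=t['tool_pos']
n,c0,x,sd,e=capfit([s],q,p); print(n,c0.round(4),x.round(4),sd.round(4),e.round(4))"
```

```text
time: 25.05
tool_pos: [0.5773, -0.0109, 0.0618]
ee_rot: [2.967, -0.001, 1.531]
ft_force: [-0.7, -0.5, -3.0]
opening: 0.567
travel [ 0.0034  0.0027 -0.0747] rot [-0.0003  0.0014 -0.    ] minrows 0.29925415170638275 0.030300521724350663
176 [ 0.0077 -0.0006  0.0399] [-0.0014 -0.     -0.0009  0.0056] 0.0016 [0.0008 0.0009 0.0193 0.0211]
```

View pics/s17c.png

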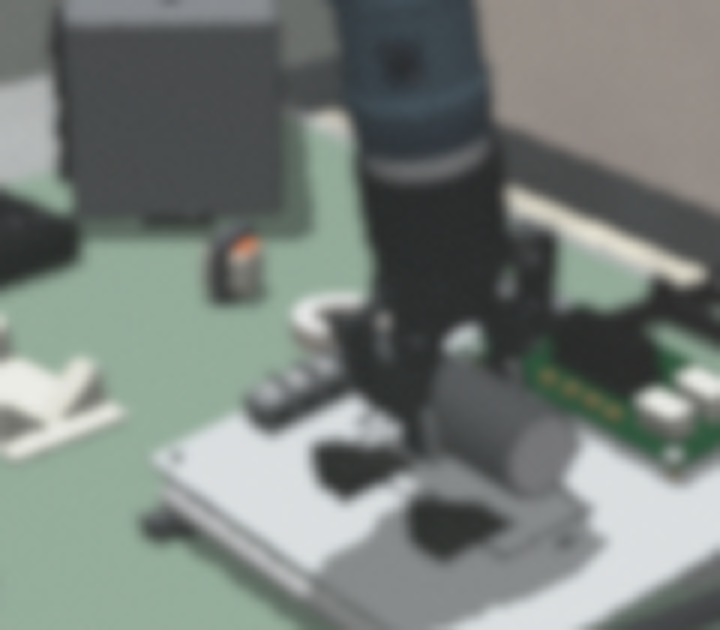

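```bash
python3 -m creep '[{"travel":[0.001,0.001,-0.02],"delta_rot":[0,0,0]},{"travel":[0.001,0,-0.02],"delta_rot":[0,0.001,0]},{"travel":[0.001,0,-0.015],"delta_rot":[0,0,0]},{"travel":[0,0,-0.01],"delta_rot":[0,0,0]},{"travel":[0,0,0],"delta_rot":[0,0,0]},{"travel":[0,0,0],"delta_rot":[0,0,0]}]'; python3 -c "
from plan import *
go(*ctcp(.006,0,.0))"
```

```text
time: 25.7
tool_pos: [0.5771, -0.0107, 0.0479]
ee_rot: [2.972, -0.001, 1.531]
ft_force: [-0.8, 0.6, -2.9]
opening: 0.568
travel [ 0.0042  0.0013 -0.0052] rot [-0.0004 -0.0001 -0.    ] minrows 0.027390546945340325 0.0084730910523271
```

```bash
python3 -m creep '[{"travel":[0,0,-0.004],"delta_rot":[0,0,0]},{"travel":[0,0,-0.004],"delta_rot":[0,0,0]},{"travel":[0,0,0],"delta_rot":[0,0,0]}]'; python3 -c "
from plan import *
go(*ctcp(.006,0,.0))
s=shot('side','s18')
t=bot.state();q=R.from_euler('xyz',t['ee_rot']);p=t['tool_pos'];print(t['ft_force'])
n,c0,x,sd,e=capfit([s],q,p); print(n,c0.round(4),x.round(4),sd.round(4),e.round(4))"
```

```text
time: 26.0
tool_pos: [0.5774, -0.0108, 0.0469]
ee_rot: [2.971, -0.001, 1.531]
ft_force: [-1.6, 1.2, 0.4]
opening: 0.568
travel [ 0.0025  0.0017 -0.    ] rot [-0.0003  0.0002 -0.    ] minrows 0.012230302140775926 0.007904735584737746
[0.10655849 0.16261583 0.32166267]
218 [ 0.0055 -0.0004  0.0251] [-0.0031 -0.0015 -0.0273 -0.006 ] 0.0024 [0.0008 0.0007 0.0203 0.0172]
```

The plate now carries the weight. Nudge downhill along the plate in small steps, watching the force.

```bash
python3 -m creep '[{"travel":[-0.005,0,-0.001],"delta_rot":[0,0,0]},{"travel":[0,0,0],"delta_rot":[0,0,0]},{"travel":[0,0,0],"delta_rot":[0,0,0]}]'; python3 -m creep '[{"travel":[-0.005,0,-0.001],"delta_rot":[0,0,0]},{"travel":[0,0,0],"delta_rot":[0,0,0]},{"travel":[0,0,0],"delta_rot":[0,0,0]}]'; python3 -m creep '[{"travel":[-0.005,0,-0.001],"delta_rot":[0,0,0]},{"travel":[0,0,0],"delta_rot":[0,0,0]},{"travel":[0,0,0],"delta_rot":[0,0,0]}]'; python3 -c "
from plan import *
go(*ctcp(.002,0,.0))
s=shot('side','s19')
t=bot.state();q=R.from_euler('xyz',t['ee_rot']);p=t['tool_pos'];print(t['ft_force'])
n,c0,x,sd,e=capfit([s],q,p); print(n,c0.round(4),x.round(4),sd.round(4),e.round(4))"
```

```text
time: 26.35
tool_pos: [0.5772, -0.0107, 0.0468]
ee_rot: [2.97, -0.001, 1.531]
ft_force: [0.9, 0.1, 0.5]
opening: 0.57
time: 26.65
tool_pos: [0.5762, -0.0108, 0.0466]
ee_rot: [2.97, -0.001, 1.531]
ft_force: [2.2, 0.7, 0.6]
opening: 0.567
time: 26.95
tool_pos: [0.5751, -0.0108, 0.0465]
ee_rot: [2.97, -0.001, 1.531]
ft_force: [1.8, 0.2, 3.3]
opening: 0.567
travel [-0.0055  0.0029 -0.0014] rot [-0.0003  0.0005 -0.    ] minrows 0.025366176376502892 0.012918117624567824
[ 2.53493673 -0.15430211  2.91402793]
218 [ 0.0031 -0.0006  0.0251] [-0.0025 -0.0016 -0.0107 -0.0027] 0.0024 [0.0008 0.0007 0.0183 0.0169]
```

```bash
python3 -m creep '[{"travel":[-0.005,0,-0.001],"delta_rot":[0,0,0]},{"travel":[0,0,0],"delta_rot":[0,0,0]},{"travel":[0,0,0],"delta_rot":[0,0,0]}]'; python3 -c "
from plan import *
s=shot('side','s20');crop('s20',260,140,360,220,7,'s20c');d=shot('top','t20');crop('t20',230,110,350,210,6,'t20c')
t=bot.state();print(t['ft_force'])"
```

```text
time: 27.3
tool_pos: [0.5741, -0.0108, 0.0463]
ee_rot: [2.97, -0.001, 1.531]
ft_force: [2.8, 1.1, 4.9]
opening: 0.567
[ 2.65356868 -0.64238395  4.6617858 ]
```

View pics/s20c.png

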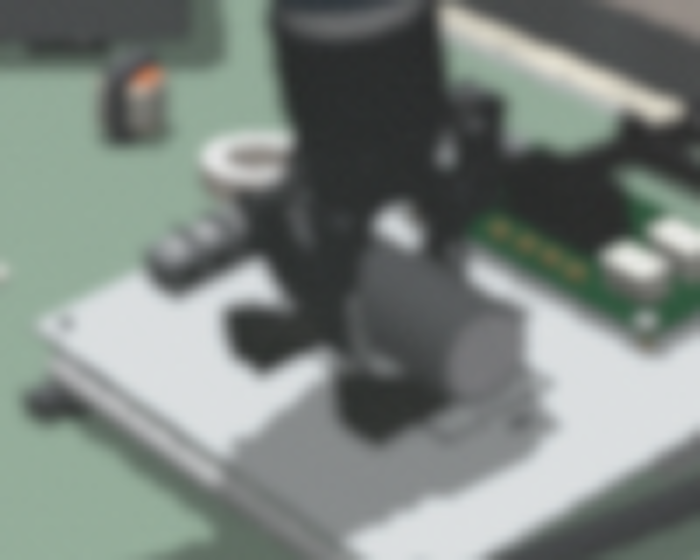

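The can lies against the near wedge at (390,395) and level with the far one. Loads are small: 2.8 N uphill, 4.9 N up. Release gently.

```bash
python3 -m creep '[{"travel":[0,0,0],"delta_rot":[0,0,0]},{"travel":[0,0,0],"delta_rot":[0,0,0]},{"travel":[0,0,0],"delta_rot":[0,0,0]}]' 62;python3 -m creep '[{"travel":[0,0,0],"delta_rot":[0,0,0]},{"travel":[0,0,0],"delta_rot":[0,0,0]},{"travel":[0,0,0],"delta_rot":[0,0,0]},{"travel":[0,0,0],"delta_rot":[0,0,0]},{"travel":[0,0,0],"delta_rot":[0,0,0]}]' 85; python3 -c "
from plan import *
s=shot('side','s21');crop('s21',260,140,360,220,7,'s21c')"
```

```text
time: 27.7
tool_pos: [0.5722, -0.0106, 0.045]
ee_rot: [2.974, -0.001, 1.531]
ft_force: [0.8, -0.1, 2.8]
opening: 0.621
time: 28.2
tool_pos: [0.5729, -0.0106, 0.0454]
ee_rot: [2.972, -0.001, 1.531]
ft_force: [0.2, 0.7, -0.6]
opening: 0.855
```

View pics/s21c.png

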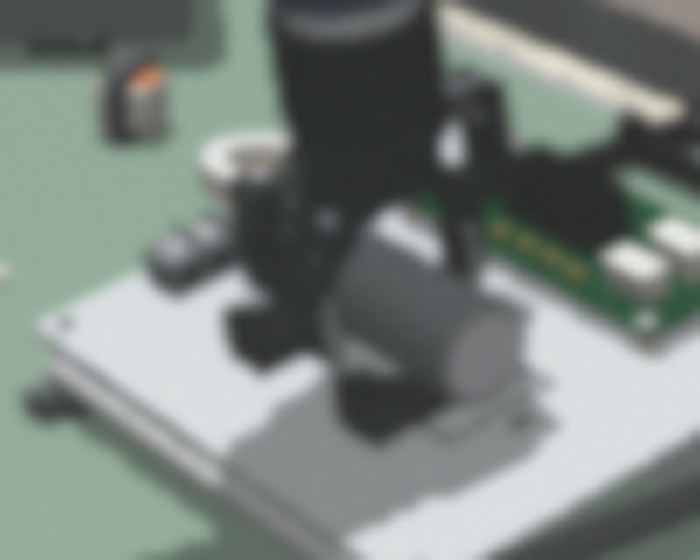

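It stays put. Retreat along the plate normal and move clear.

```bash
python3 -m creep '[{"travel":[-0.008,0,0.05],"delta_rot":[0,0,0]},{"travel":[-0.014,0,0.08],"delta_rot":[0,0,0]},{"travel":[-0.02,0,0.12],"delta_rot":[0,0,0]},{"travel":[-0.025,0,0.15],"delta_rot":[0,0,0]},{"travel":[-0.03,0,0.18],"delta_rot":[0,0,0]},{"travel":[-0.03,0,0.18],"delta_rot":[0,0,0]},{"travel":[-0.1,0.15,0.1],"delta_rot":[0,0,0]},{"travel":[-0.1,0.2,0],"delta_rot":[0,0,0]},{"travel":[-0.1,0.2,0],"delta_rot":[0,0,0]},{"travel":[-0.1,0.2,0],"delta_rot":[0,0,0]},{"travel":[0,0.2,0],"delta_rot":[0,0,0]},{"travel":[0,0.2,0],"delta_rot":[0,0,0]}]';python3 -m creep '[{"travel":[0,0.2,0],"delta_rot":[0,0,0]},{"travel":[0,0.2,0],"delta_rot":[0,0,0]},{"travel":[0,0.1,0],"delta_rot":[0,0,0]},{"travel":[0,0,0],"delta_rot":[0,0,0]}]'; python3 -c "
from plan import *
s=shot('side','s22');crop('s22',260,140,360,220,7,'s22c');d=shot('top','t22');crop('t22',230,110,350,210,6,'t22c')
p,q=ctcp(.002,0,0)
for ds in([s],[d],[s,d]):
  n,c0,x,sd,e=capfit(ds,q,p); print(n,(c0[[0,2]]+x[:2]).round(4),x[2:].round(4),sd.round(4))"
```

```text
time: 29.45
tool_pos: [0.4669, 0.2208, 0.2189]
ee_rot: [2.97, -0.002, 1.531]
ft_force: [0.3, 0.1, 0.4]
opening: 0.851
time: 29.85
tool_pos: [0.4676, 0.3219, 0.2182]
ee_rot: [2.971, -0.002, 1.535]
ft_force: [0.0, -0.6, -0.1]
opening: 0.85
364 [-0.0006  0.0241] [-0.0072  0.0053] 0.0023
560 [0.0009 0.0259] [-0.0058 -0.0037] 0.0032
924 [0.0003 0.0253] [-0.006   0.0009] 0.003
```

View pics/s22c.png

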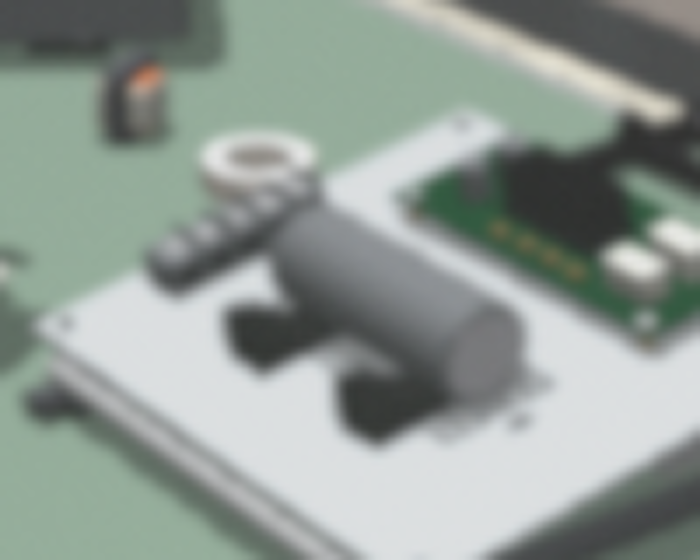

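View pics/t22c.png

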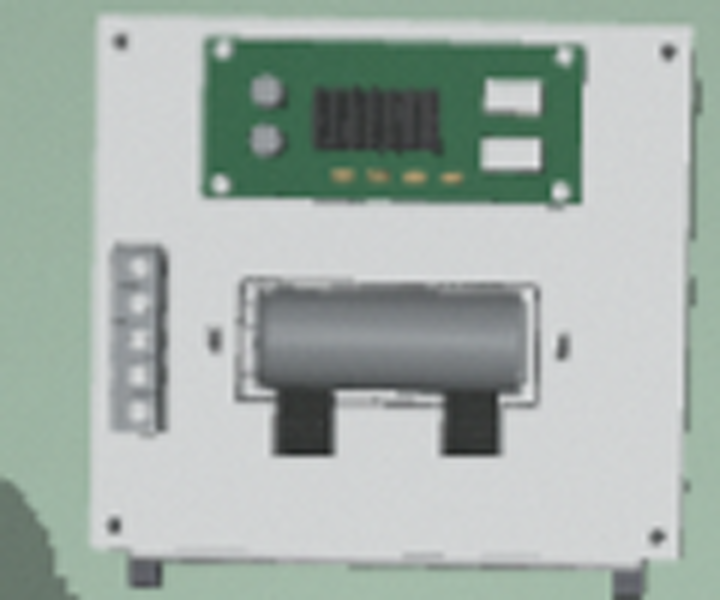

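View pics/t22.png

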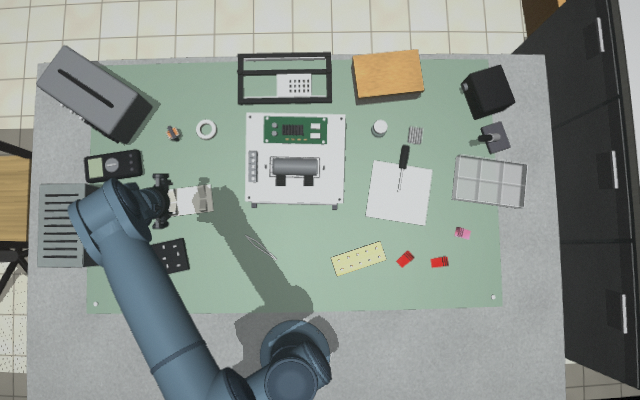

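The capacitor lies centred in its outline: axis at plate x ≈ 0, z ≈ 25 mm, skew under 0.01 rad. It rests against both wedges, nothing else moved and the arm is clear. Handing in.

```bash
python3 -c "
from rig import bot
print(bot.job_done())"
```

```text
the job is handed in; nothing more can be done
None
```

The capacitor lies in its painted outline against both wedges, terminals towards the terminal block. I handed the job in at about 30 s of the 69 s allowed; no verdict was reported.

**What I did:** I set both black wedges on the bare plate, toes uphill, at y = +42 and −42 mm. I then lowered the capacitor until the plate carried its weight, nudged it downhill against the wedges, let go and moved the arm clear.

**Last checks:**
- **Capacitor:** its axis is at plate x ≈ 0 and 25 mm above the surface, with skew under 0.01 rad. It looked undisturbed after release.
- **Wedges:** before the capacitor went on, their origins were at x −32.8 and −30.8 mm, turned 0.02–0.03 rad. Since then I have only judged them by eye.
- **Bystanders:** they look unmoved in the final top view.

**What disagreed or stayed uncertain:**
- **Fingertips:** the cameras and contact forces put them about 40 mm farther back along the tool than the stated 22 mm ahead of the TCP. I worked from the cameras and contact heights instead.
- **Stray contact:** while lowering for the first wedge the gripper met about 9 N, on the mat or possibly near the screwdriver tip. I backed off, and the screwdriver shows no visible shift.
- **Terminals:** I never saw them clearly. Their direction is inferred from the opposite end being plain and from light specks at the terminal end.

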